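# Load the polishing bowl with lamp sockets

### The arm

A 6-joint arm with a two-finger parallel gripper is mounted at the origin on the work surface. World frame = base frame: x ahead of the robot, y to its left, z up, the work surface at z = 0. Lengths are in m, angles in rad, forces in N, time in s.
With the tool pointing down it reaches from about 0.4 to 0.825 m from the base axis. Payload 7 kg.
Tool frame: the origin (TCP) lies on the centre line of the jaws, within the pads' length; the fingertips stand 22 mm ahead of it and the grasp point (between the pads) lies 3 mm ahead of it; z points along the fingers, y is the line along which they close (so a half turn about z gives the same grasp; the last joint's range is limited). The gripper opens to 88 mm and grips with 3 to 60 N. Pads are 19 mm wide; open, the fingers measure 130 mm over their backs; the gripper's body (78 mm by 193 mm) begins 47 mm behind the grasp point.
Start: joints at [-0.919, 0.359, 0.012, 0, -1.224, -0.288], TCP at [0.24, -0.631, 0.249] pointing down, gripper open.
Joint ranges: [-3.07, 3.07], [-1.43, 2.12], [-1.02, 1.25], [-3.03, 1.67], [-3.05, -0], [-3.03, 3.03]. Speed limits (rad/s): [2.39, 2.39, 3.01, 3.14, 3.14, 3.14].

### API

Orientations are given as [roll, pitch, yaw] about the fixed x, y, z axes, in that order (R = Rz(yaw) Ry(pitch) Rx(roll)).
In Python, from station import arm gives the robot as it stands.
- The arm moves only by the tool arm_command, never from a script. Its argument "series" is one flat list of numbers, 7 for each row, row after row: the turn, a rotation vector about the tool's x, y, z each as a share of 90 degrees, from -1 to 1, then the shift along the tool's x, y, z each as a share of 0.1 m, from -1 to 1, then the opening, from 0 (shut) to 1 (fully open). A call has 1 to 8 rows; each row is the pose to reach, as a shift and turn from the pose commanded when the call began, along the tool's axes at that moment; what a row does not reach only later rows make up. A row lasts 1/8 s, in which the tool goes at most 62.5 mm and 10.7 degrees, less where a joint would pass 70% of its speed; a pose out of reach is approached as far as the arm can. A call with a number of a shift or a turn outside -1 to 1 is refused whole. A call with a gripper value outside its range is refused whole. The fingers move at their own pace and stop on an object; "force" is the grip in N (left out, the last holds). Time passes only in rows, so rows that repeat a pose let the fingers close. It gives the time, the measured TCP pose, the force, the opening and the grip force at its end, in the units of the state.
- arm.get_state(): the state, without advancing time (a new reading comes with each control period).
- arm.grab_frame(name): name is "side" or "top"; returns the picture (480x640x3 uint8, blue, green, red); there is no depth.
- arm.camera_model(name): a dict with "fovy" (degrees; the focal length in pixels is half the picture's height over the tangent of half this angle, whatever the lens; pixels are square), "cx", "cy" (the principal point, pixels), "D" ([k1, k2, p1, p2, k3] as OpenCV has them; the pictures are not rectified), "pose" (4x4, takes a point from camera to world coordinates). Camera axes: x right, y down, z forward; pixel columns grow to the right and rows downward; lengths in m; the calibration is good to about 2 mm. A picture is of the moment at which its call begins. camera_model takes no time and is no camera call.
- arm.job_done(): hands the job in; it is judged then, once.
The state is a dict: "t": time; "q": joint angles; "qd": joint speeds; "joint_efforts": joint torques, N m; "eef_pos": TCP position; "ee_rot": TCP orientation; "force": force on the tool from outside, world axes, zero at the start; "moment": the same for the moment, N m; "width": finger opening in m; "gripper_force": force on a finger pad.
Only numpy, scipy, OpenCV 4.12 (cv2) and the standard library are available. Lean on these libraries where they do the work, as an engineer would, in place of code of your own. Each camera call takes 0.05 s, during which the arm holds its last target. There are 200 camera calls.

### The job

Load the vibratory polishing bowl: first turn its rotary isolator fully to off, then lift the lid off the bowl by its knob and lay it flat, right way up, on the black rubber mat. Put every brass lamp socket that stands on the bench (three to five of them) into the bowl, put the lid back so that it sits flat and fully down, and only then turn the isolator fully back to on; leave the aluminium tin and the steel die beside the bowl where they are.

Things in the scene. Friction and masses are not known exactly. Their poses are not given: they have to be found in the camera images.
- bowl: Fixed bench-top vibratory polishing machine: green bowl on a dark steel foot. Origin: centre of its underside on the bench, z up. Outer diameter 190 mm, rim 175 mm above the origin, inner diameter 180 mm (wall 5 mm), narrowing slightly at the bottom; inner floor 30 mm above the origin. Yaw does not matter.
- lid: Loose round lid, about 0.4 kg. Origin: centre of its underside, z up. Heights over the origin: tapered plug 0-14 mm (diameter 140 mm below, 168 above; drops into the bowl mouth), aluminium disc 14-20 mm, 196 mm across, rests on the bowl rim (origin then 161 mm above the bowl's; about 7 mm side play), thin neck, black knob 32-62 mm, diameter 36 mm: grip at 45-50 mm. Starts on the bowl.
- mat: Fixed black rubber mat, 220 x 220 x 4 mm, on the bench; origin: centre of its underside. The lid goes here while the bowl is open (lid origin then 4 mm above the mat's). Left or right of the bowl, the isolator on the other side.
- isolator: Fixed grey box 130 x 130 x 78 mm, origin: centre of its underside, z up. On top a black bar handle turns about the vertical axis through the box centre: 18 mm wide, 96-124 mm above the origin, reaching 56 mm from the axis on its nose side (white line) and 32 mm on the other; pinch it across its width. The nose points to the box's +y when OFF, to +x (away from the robot) when ON; white ticks there.
- switch_axis (a point): Point on the isolator handle's axis, 112 mm above the underside of the box, at the middle of the bar's height. Its x and y axes are those of the fixed box.
- switch (a joint): Angle of the isolator handle: 0 = OFF, 1.571 = ON, growing clockwise seen from above, stops at both ends. Stiff (friction 0.12 N m), it stays where it is left, so turn it fully home against the stop. Starts ON.
- socket0: Turned brass lamp socket 1 of up to five alike (may be absent), 64 mm tall, 0.14 kg: foot flange 46 mm in diameter, 8 mm thick; body 36 mm in diameter to 42 mm; head 40 mm in diameter from 42 to 64 mm. Origin: centre of the foot's underside, z along its axis to the head. Starts upright on the bench; how it lies in the bowl does not matter.
- socket1: Turned brass lamp socket 2 of up to five alike (may be absent), 64 mm tall, 0.14 kg: foot flange 46 mm in diameter, 8 mm thick; body 36 mm in diameter to 42 mm; head 40 mm in diameter from 42 to 64 mm. Origin: centre of the foot's underside, z along its axis to the head. Starts upright on the bench; how it lies in the bowl does not matter.
- socket2: Turned brass lamp socket 3 of up to five alike (may be absent), 64 mm tall, 0.14 kg: foot flange 46 mm in diameter, 8 mm thick; body 36 mm in diameter to 42 mm; head 40 mm in diameter from 42 to 64 mm. Origin: centre of the foot's underside, z along its axis to the head. Starts upright on the bench; how it lies in the bowl does not matter.
- socket3: Turned brass lamp socket 4 of up to five alike (may be absent), 64 mm tall, 0.14 kg: foot flange 46 mm in diameter, 8 mm thick; body 36 mm in diameter to 42 mm; head 40 mm in diameter from 42 to 64 mm. Origin: centre of the foot's underside, z along its axis to the head. Starts upright on the bench; how it lies in the bowl does not matter.
- socket4: Turned brass lamp socket 5 of up to five alike (may be absent), 64 mm tall, 0.14 kg: foot flange 46 mm in diameter, 8 mm thick; body 36 mm in diameter to 42 mm; head 40 mm in diameter from 42 to 64 mm. Origin: centre of the foot's underside, z along its axis to the head. Starts upright on the bench; how it lies in the bowl does not matter.
- wax_tin: Bystander: round aluminium tin, 46 mm in diameter, 30 mm high, on the bench near the bowl. Origin under its centre.
- die: Bystander: stepped round dark steel die, 48 mm in diameter, 28 mm high, near the bowl on the other side. Origin under its centre.
Not all that is in view belongs to the job. Leave any blue or red look-alike of the socket0 alone.

How it is judged:
By the outcome, as a careful person would: the job done as asked, in the order asked, and still so for the second after the job is handed in, with the robot touching nothing.
Of socket0, socket1, socket2, socket3, socket4 only 3 to 5 are there at a start; the rules pass over those that are not, and their reading is None.
At some moment in a run one of socket0, socket1, socket2, socket3, socket4 may be knocked a few centimetres aside while the robot is not near it.
Once in a run the grip may slacken for a moment while it holds something.
It also fails if it takes over 208 s, if anything falls off the work surface, if the arm or the gripper's body presses on something with over 40 N, if the wrist force passes 120 N, or if a joint passes its speed limit or range.

## Working session

There is one attempt and no reset: what is moved stays moved. The work goes in short steps, Python scripts to look and compute and a tool call to move; the robot and the scene stay as the last step left them, time stands still between calls to the robot, and variables do not carry over. Pictures are saved under pics/ and viewed, at most 14 in all, crops included, and the job is handed in when it is done.

Besides the shell and the picture viewer there is one more tool, called after "Emit:" as name(argument=value, ...) on one line, values as JSON. arm_command: Moves the arm, as the interface text tells. Its arguments: {"type":"object","properties":{"series":{"type":"array"},"force":{"type":"number"}},"required":["series"]}

```bash
ls; mkdir -p pics; python3 - <<'E'
from station import arm
import cv2
for n in("side","top"):
    cv2.imwrite(f"pics/{n}0.png",arm.grab_frame(n)); print(n,arm.camera_model(n))
s=arm.get_state();print(s)
E
```

```text
pics
side {'fovy': 44.716256342740024, 'cx': 318.14616448643255, 'cy': 235.23989180691717, 'D': array([-0.14446386,  0.        ,  0.        ,  0.        ,  0.        ]), 'pose': array([[-0.82278179, -0.40725302,  0.39645316,  0.00762292],
       [-0.56797723,  0.61467356, -0.54733745,  0.64085546],
       [-0.02078444, -0.67551565, -0.73705265,  0.96693827],
       [ 0.        ,  0.        ,  0.        ,  1.        ]])}
top {'fovy': 47.878913592846864, 'cx': 321.0281755346407, 'cy': 227.70477168409707, 'D': array([-0.12619365,  0.        ,  0.        ,  0.        ,  0.        ]), 'pose': array([[-0.0211188 , -0.99452141,  0.10237756,  0.35189109],
       [-0.99939378,  0.0238346 ,  0.02537687, -0.00739086],
       [-0.02767796, -0.10177956, -0.99442187,  1.10579237],
       [ 0.        ,  0.        ,  0.        ,  1.        ]])}
{'t': 0.1, 'q': array([-9.18914260e-01,  3.59330566e-01,  1.11479277e-02, -3.07537710e-04,
       -1.22408885e+00, -2.88094564e-01]), 'qd': array([ 0.00185005, -0.00096177,  0.00171194,  0.00101628,  0.00026807,
        0.00086338]), 'joint_efforts': array([-1.19376113e-03, -5.84163737e+01,  2.93750149e+01,  7.01544687e+00,
        1.01350847e-02, -7.50927461e-05]), 'eef_pos': array([ 0.24000696, -0.63045868,  0.24770552]), 'ee_rot': array([ 3.14009613e+00, -1.41967245e-04, -2.77790976e+00]), 'force': array([ 0.05522036, -0.62543048,  1.12827521]), 'moment': array([ 0.02411328,  0.00146685, -0.0106126 ]), 'gripper_force': 0.0, 'width': 0.08753890793307764}
```

View pics/top0.png

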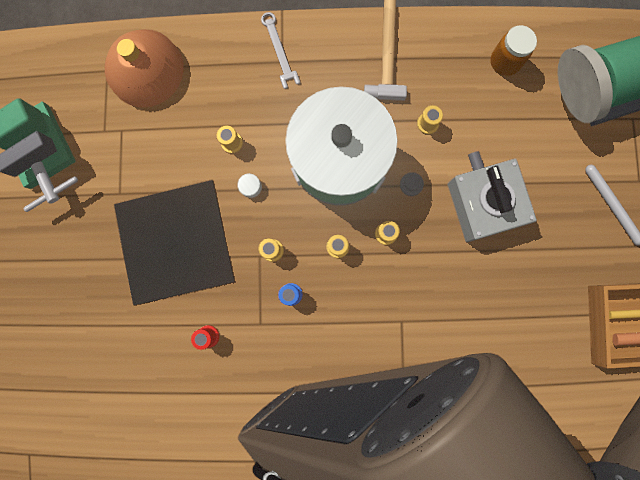

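View pics/side0.png

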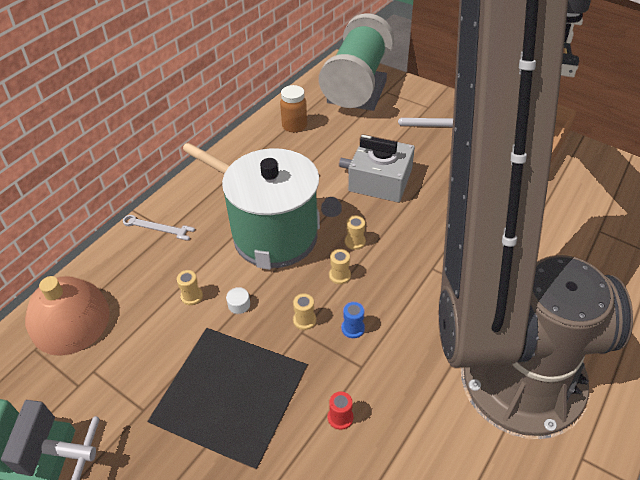

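Top view: five brass sockets at (229,139), (431,120), (271,249), (338,245) and (388,233). The look-alikes are blue at (290,294) and red at (205,338), and the vase with a yellow cap is at (127,48). The mat is on the left, the isolator is at (492,200), and the lid knob is at (342,135). In the side view, four brass sockets are visible; the fifth is hidden behind the bowl.

```bash
cat > h.py <<'E'
import cv2,numpy as np
from station import arm
def K(n):
    m=arm.camera_model(n); f=240/np.tan(np.radians(m["fovy"]/2))
    return np.array([[f,0,m["cx"]],[0,f,m["cy"]],[0,0,1.]]),m["D"],m["pose"]
def ray(n,p):
    k,D,T=K(n); u=cv2.undistortPoints(np.array([[p]],float),k,D)[0,0]
    d=T[:3,:3]@[u[0],u[1],1]; return T[:3,3],d/np.linalg.norm(d)
def onz(n,p,z):
    o,d=ray(n,p); return o+d*(z-o[2])/d[2]
def tri(pt,ps):
    (a,d),(b,e)=ray("top",pt),ray("side",ps)
    s=np.linalg.lstsq(np.c_[d,-e],b-a,rcond=None)[0]
    x,y=a+s[0]*d,b+s[1]*e; return (x+y)/2,np.linalg.norm(x-y)
def proj(n,P):
    k,D,T=K(n); Ti=np.linalg.inv(T)
    return cv2.projectPoints(np.array([P],float),cv2.Rodrigues(Ti[:3,:3])[0],Ti[:3,3],k,D)[0][0,0]
def holes(img,lo=(18,90,60),hi=(32,255,255)):
    "centres of the dark top faces inside brass rings: (x,y,area)"
    m=cv2.inRange(cv2.cvtColor(img,cv2.COLOR_BGR2HSV),lo,hi)
    c,h=cv2.findContours(m,cv2.RETR_CCOMP,cv2.CHAIN_APPROX_NONE); o=[]
    for i,k in enumerate(c):
        if h[0][i][3]>=0 and cv2.contourArea(k)>25:
            (e,_,_)=cv2.fitEllipse(k); o.append((*np.round(e,1),cv2.contourArea(k)))
    return o
def blobs(m,amin=100):
    n,l,s,c=cv2.connectedComponentsWithStats(m)
    return [(np.round(c[i],1).tolist(),s[i].tolist()) for i in range(1,n) if s[i][4]>amin]
E
python3 - <<'E'
from h import *
t,s=cv2.imread("pics/top0.png"),cv2.imread("pics/side0.png")
for n,i in(("top",t),("side",s)):
    print(n,"holes",holes(i))
    v=i.max(2); 
    print("dark",[b for b in blobs(cv2.inRange(v,0,45),80)])
H=holes(t)
for h in H: print(h[:2],onz("top",h[:2],.064).round(3), "expect side", proj("side",onz("top",h[:2],.064)).round(1))
c=[cv2.resize(t[140:260,430:550],None,fx=4,fy=4),cv2.resize(s[120:210,330:430],(400,480))[:, :310]]
cv2.imwrite("pics/iso.png",np.hstack(c))
E
```

```text
top holes [(np.float64(268.3), np.float64(248.0), 126.5), (np.float64(337.5), np.float64(244.4), 132.0), (np.float64(388.6), np.float64(230.4), 131.0), (np.float64(225.8), np.float64(134.1), 118.0), (np.float64(432.7), np.float64(114.2), 120.5)]
dark [([495.4, 191.8], [487, 168, 19, 45, 168]), ([415.1, 400.6], [407, 394, 17, 14, 98]), ([312.4, 437.3], [273, 431, 78, 13, 102]), ([258.6, 470.8], [253, 462, 16, 18, 132])]
side holes [(np.float64(303.2), np.float64(301.3), 119.5), (np.float64(185.7), np.float64(277.1), 104.5), (np.float64(339.8), np.float64(255.9), 100.0), (np.float64(355.5), np.float64(221.7), 85.0)]
dark [([529.9, 29.6], [522, 0, 16, 61, 673]), ([578.5, 12.7], [566, 0, 24, 22, 159]), ([568.5, 49.7], [562, 24, 17, 42, 242]), ([522.8, 111.7], [514, 70, 19, 85, 864]), ([379.2, 147.8], [360, 140, 37, 19, 334]), ([269.3, 170.2], [261, 158, 17, 21, 206]), ([513.6, 199.9], [505, 163, 18, 75, 712]), ([502.8, 288.5], [492, 246, 22, 86, 771]), ([549.3, 272.5], [535, 257, 37, 43, 359]), ([579.7, 377.0], [569, 363, 19, 24, 116])]
(np.float64(268.3), np.float64(248.0)) [0.422 0.122 0.064] expect side [303.7 299.3]
(np.float64(337.5), np.float64(244.4)) [ 0.426 -0.012  0.064] expect side [340.4 254. ]
(np.float64(388.6), np.float64(230.4)) [ 0.451 -0.111  0.064] expect side [356.  219.9]
(np.float64(225.8), np.float64(134.1)) [0.652 0.206 0.064] expect side [186.3 275.2]
(np.float64(432.7), np.float64(114.2)) [ 0.681 -0.208  0.064] expect side [296.  157.7]
```

View pics/iso.png

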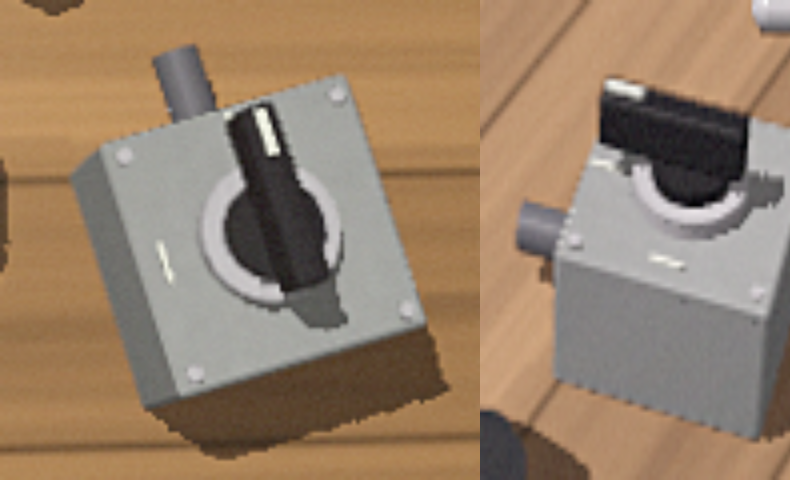

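The crop shows the isolator nose (white line) pointing up in the image, which is ON, and the OFF tick on its left (+y) side. The four box screws are at crop pixels (124,155), (338,94), (407,310) and (196,373).

```bash
python3 - <<'E'
from h import *
t,s=cv2.imread("pics/top0.png"),cv2.imread("pics/side0.png")
T,S=holes(t),holes(s)
for a in T:
    e=proj("side",onz("top",a[:2],.064)); b=min(S,key=lambda q:np.hypot(*(np.array(q[:2])-e)))
    if np.hypot(*(np.array(b[:2])-e))<8: print("socket",a[:2],*[np.round(x,4) for x in tri(a[:2],b[:2])])
sc=np.array([[124,155],[338,94],[407,310],[196,373]])/4+[430,140]-.375
P=np.array([onz("top",p,.078) for p in sc]);print(P.round(4),"sides",[np.linalg.norm(P[i]-P[i-1]).round(4) for i in range(4)])
print("iso c",P.mean(0),"yaw x",[np.degrees(np.arctan2(*(P[a]-P[b])[[1,0]])).round(1) for a,b in((0,3),(1,2))],[np.degrees(np.arctan2(*(P[a]-P[b])[[1,0]])).round(1)-90 for a,b in((0,1),(3,2))])
for a,b in((0,(353.5,165.2)),(3,(399.25,174.9))): print("screw",tri(sc[a],b))
# lid disc
def disc(i,box):
    x0,y0,x1,y1=box; h=cv2.cvtColor(i,cv2.COLOR_BGR2HSV); m=cv2.inRange(h,(0,0,170),(180,40,255)); q=np.zeros_like(m);q[y0:y1,x0:x1]=m[y0:y1,x0:x1]
    c=max(cv2.findContours(q,cv2.RETR_EXTERNAL,cv2.CHAIN_APPROX_NONE)[0],key=cv2.contourArea)
    return cv2.fitEllipse(cv2.convexHull(c))
a,b=disc(t,(275,75,405,215)),disc(s,(210,140,330,225)); print("lid",a,b,tri(a[0],b[0]), onz("top",a[0],.181))
mt=cv2.inRange(t.max(2),0,75)
print([x for x in blobs(mt[100:160,310:370].copy(),60)]); ms=cv2.inRange(s.max(2),0,75); print(blobs(ms[150:190,250:290].copy(),60))
for n,i in(("top",t),("side",s)):
    m=cv2.inRange(i.max(2),0,75);c=max([k for k in cv2.findContours(m,0,1)[0] if 0<cv2.boundingRect(k)[0]<(250 if n=="top" else 310) and cv2.boundingRect(k)[1]>(150 if n=="top" else 250) and cv2.boundingRect(k)[1]<400],key=cv2.contourArea)
    r=cv2.approxPolyDP(cv2.convexHull(c),12,True)[:,0]; W=np.array([onz(n,p,.004) for p in r]);print("mat",n,r.tolist(),W.round(3).tolist(),W.mean(0))
E
```

```text
socket (np.float64(268.3), np.float64(248.0)) [0.4226 0.1231 0.0579] 0.0004
socket (np.float64(337.5), np.float64(244.4)) [ 0.4268 -0.0118  0.0578] 0.0008
socket (np.float64(388.6), np.float64(230.4)) [ 0.4517 -0.1119  0.0575] 0.0008
socket (np.float64(225.8), np.float64(134.1)) [0.6536 0.2069 0.0579] 0.0003
[[ 0.5471 -0.2533  0.078 ]
 [ 0.5754 -0.3609  0.078 ]
 [ 0.4685 -0.3883  0.078 ]
 [ 0.4405 -0.2829  0.078 ]] sides [np.float64(0.1107), np.float64(0.1113), np.float64(0.1103), np.float64(0.1091)]
iso c [ 0.50789483 -0.32135643  0.078     ] yaw x [np.float64(15.5), np.float64(14.4)] [np.float64(14.700000000000003), np.float64(14.900000000000006)]
screw (array([ 0.54864903, -0.2556965 ,  0.06861381]), np.float64(0.0006382832435039572))
screw (array([ 0.44161114, -0.28515483,  0.06883871]), np.float64(0.0006935812604619004))
lid ((346.6421813964844, 135.05091857910156), (106.0802993774414, 137.24424743652344), 51.344093322753906) ((269.8119201660156, 180.71246337890625), (65.11904907226562, 97.0405044555664), 83.43695068359375) (array([ 0.61632207, -0.03326667,  0.1544139 ]), np.float64(0.0013462330362600796)) [ 0.60952371 -0.0322253   0.181     ]
[]
[([19.1, 18.5], [11, 8, 18, 22, 321])]
mat top [[212, 181], [234, 281], [134, 304], [115, 204]] [[0.569, 0.247, 0.004], [0.36, 0.201, 0.004], [0.315, 0.413, 0.004], [0.526, 0.457, 0.004]] [0.44266473 0.32944746 0.004     ]
mat side [[206, 328], [307, 364], [256, 468], [148, 421]] [[0.569, 0.253, 0.004], [0.357, 0.207, 0.004], [0.312, 0.419, 0.004], [0.523, 0.463, 0.004]] [0.44037592 0.33554007 0.004     ]
```

```bash
cat >> h.py <<'E'
def go(p,yaw=None,s=None):
    "print the shares to write for reaching TCP p at yaw (deg); the turn goes in the last call"
    from scipy.spatial.transform import Rotation as R
    s=s or arm.get_state(); Rm=R.from_euler("xyz",s["ee_rot"])
    d=Rm.inv().apply(np.array(p)-s["eef_pos"])/.1
    w=np.zeros(3)
    y0=np.degrees(s["ee_rot"][2]); yaw=y0 if yaw is None else yaw
    w=(Rm.inv()*R.from_euler("xyz",[np.pi,0,np.radians(yaw)])).as_rotvec()/(np.pi/2)
    n=int(np.ceil(np.abs(d).max())) or 1
    print(f"x{n}: turn",w.round(3),"shift",(d/n).round(3),"total",d.round(2))
E
python3 - <<'E'
from h import *
go((.508,-.321,.25),-165.1)
t,s=cv2.imread("pics/top0.png"),cv2.imread("pics/side0.png")
# lid disc: bright low-sat, split from foot by opening
for n,i,b,z in(("top",t,(275,75,405,215),.181),("side",s,(210,140,330,225),.181)):
    h=cv2.cvtColor(i,cv2.COLOR_BGR2HSV); m=cv2.inRange(h,(0,0,130),(180,30,255)); q=np.zeros_like(m); q[b[1]:b[3],b[0]:b[2]]=m[b[1]:b[3],b[0]:b[2]]
    q=cv2.morphologyEx(q,cv2.MORPH_OPEN,np.ones((9,9))); c=max(cv2.findContours(q,0,1)[0],key=cv2.contourArea)
    print(n,cv2.boundingRect(c),cv2.fitEllipse(cv2.convexHull(c)),onz(n,cv2.fitEllipse(cv2.convexHull(c))[0],z))
crop=np.hstack([cv2.resize(t[80:220,280:400],None,fx=3,fy=3),cv2.resize(s[140:280,215:325],None,fx=3,fy=3)]);cv2.imwrite("pics/lid.png",crop)
for a,b in zip([[212,181],[234,281],[134,304],[115,204]],[[206,328],[307,364],[256,468],[148,421]]): print("mat",tri(a,b))
E
```

```text
x4: turn [ 0.001 -0.     0.066] shift [-0.901  0.485 -0.005] total [-3.61  1.94 -0.02]
top (286, 85, 119, 110) ((348.8633728027344, 134.943115234375), (107.74747467041016, 137.19158935546875), 57.14532470703125) [ 0.60961498 -0.03612807  0.181     ]
side (223, 149, 96, 66) ((269.89349365234375, 181.11300659179688), (65.70021057128906, 96.91632080078125), 83.26264953613281) [ 0.59487417 -0.01055371  0.181     ]
mat (array([ 0.57206191,  0.24960609, -0.0037862 ]), np.float64(0.003447768203611404))
mat (array([ 0.36004614,  0.20288252, -0.00450784]), np.float64(0.00011988217673525275))
mat (array([ 0.31499477,  0.41634315, -0.0056125 ]), np.float64(5.182836068918788e-05))
mat (array([ 0.52827864,  0.46145584, -0.00593157]), np.float64(0.0007830547242777149))
```

View pics/lid.png

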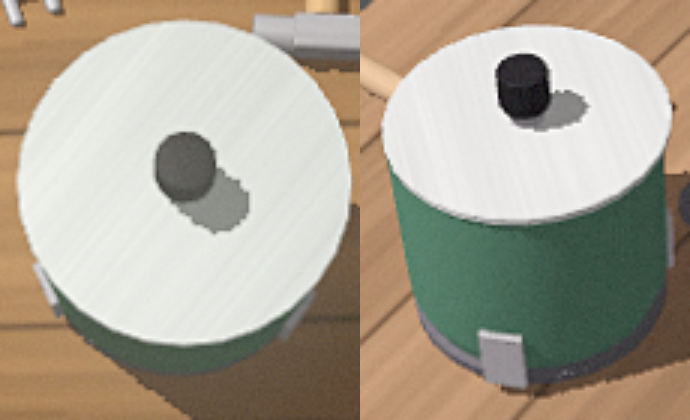

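The lid crop shows the disc centre at about (341,141) top and (271,181) side. The knob's top face is at about (342,134) top and (269,161) side. All triangulated heights come out 6–9 mm low, so I'll check the cameras against the tool itself.

Emit:
arm_command(series=[0,0,0,-0.9,0.485,0,1,0,0,0,-0.9,0.485,0,1])

```text
t: 0.35
eef_pos: [0.3076, -0.552, 0.2479]
ee_rot: [3.141, -0.0, -2.778]
force: [0.3, -0.1, -0.3]
width: 0.0877
gripper_force: 0.0
```

Emit:
arm_command(series=[0,0,0,-0.9,0.485,0,1,0,0,0,-0.9,0.485,0,1])

```text
t: 0.6
eef_pos: [0.375, -0.4741, 0.2483]
ee_rot: [3.141, -0.0, -2.777]
force: [0.8, -0.3, 1.2]
width: 0.0873
gripper_force: 0.0
```

Emit:
arm_command(series=[0,0,0,-0.9,0.485,0,1,0,0,0,-0.9,0.485,0,1])

```text
t: 0.85
eef_pos: [0.4419, -0.3967, 0.2483]
ee_rot: [3.141, -0.0, -2.777]
force: [1.3, -0.6, -0.5]
width: 0.0881
gripper_force: 0.0
```

Emit:
arm_command(series=[0,0,0.066,-0.9,0.485,0,1,0,0,0.066,-0.9,0.485,0,1,0,0,0.066,-0.9,0.485,0,1,0,0,0.066,-0.9,0.485,0,1])

```text
t: 1.35
eef_pos: [0.5074, -0.3212, 0.2482]
ee_rot: [3.141, -0.001, -2.881]
force: [1.4, -0.1, -0.8]
width: 0.0879
gripper_force: 0.0
```

```bash
python3 - <<'E'
from h import *
t,s=arm.grab_frame("top"),arm.grab_frame("side")
cv2.imwrite("pics/t1.png",t);cv2.imwrite("pics/s1.png",s)
st=arm.get_state();print(st["t"],st["eef_pos"],st["ee_rot"],st["width"])
go((.508,-.321,.25),-165.1)
print("lid",tri((341.3,140.8),(270.8,181.2)),onz("top",(341.3,140.8),.181),onz("side",(270.8,181.2),.181)); print("knob",tri((341.7,134),(268.7,160.7)),onz("top",(341.7,134),.223))
p=st["eef_pos"]; R=cv2.Rodrigues
from scipy.spatial.transform import Rotation as Ro
Rm=Ro.from_euler("xyz",st["ee_rot"])
for o in((0,0.044,.022),(0,-.044,.022),(0,0,.022)):
    P=p+Rm.apply(o);print(o,proj("top",P),proj("side",P))
a,b=proj("top",p),proj("side",p)
f=lambda i,c,w:cv2.resize(i[max(0,int(c[1])-w):int(c[1])+w,max(0,int(c[0])-w):int(c[0])+w],(390,390))
print(a,b);cv2.imwrite("pics/tool.png",np.hstack([f(t,a,65),f(s,b,65)]))
E
```

```text
1.45 [ 0.50696143 -0.32197067  0.24842776] [ 3.14142680e+00 -3.49735282e-04 -2.88227449e+00] 0.08812612927005416
x1: turn [ 0. -0. -0.] shift [-0.013  0.007 -0.016] total [-0.01  0.01 -0.02]
lid (array([ 0.60318637, -0.02272049,  0.16735588]), np.float64(0.00032198851561304997)) [ 0.59938995 -0.02257543  0.181     ] [ 0.59318246 -0.01134752  0.181     ]
knob (array([ 0.6010536 , -0.02221672,  0.2229905 ]), np.float64(0.0026380212282843133)) [ 0.59986238 -0.02286732  0.223     ]
(0, 0.044, 0.022) [498.0621274  191.49010299] [381.71225585 112.23420534]
(0, -0.044, 0.022) [546.80276311 177.23047394] [392.01231289  90.56875523]
(0, 0, 0.022) [522.62537922 184.30920725] [386.98773637 101.13832857]
[527.17238053 181.866249  ] [387.58895971  92.7132396 ]
```

View pics/tool.png

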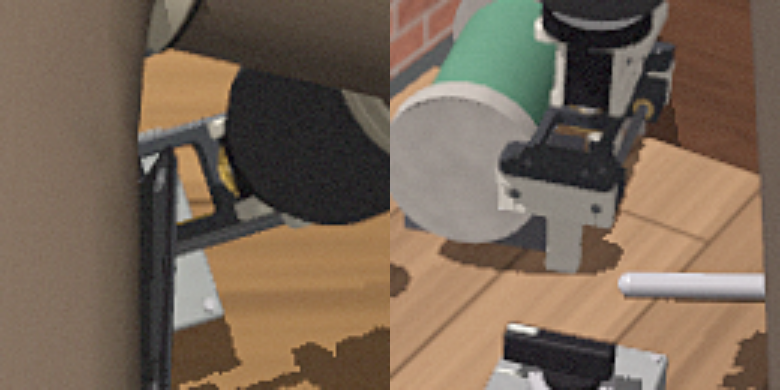

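The side view puts the near finger's tip at about (380,117), within 1 px of the prediction, so the tool agrees with that camera. Next I descend on the isolator handle and pinch gently to find it.

Emit:
arm_command(series=[0,0,0,0,0,0.5,1,0,0,0,0,0,0.7,1,0,0,0,0,0,0.7,1])

```text
t: 1.82
eef_pos: [0.5059, -0.3219, 0.177]
ee_rot: [3.14, -0.003, -2.883]
force: [0.3, -0.7, 1.3]
width: 0.0877
gripper_force: 0.0
```

Emit:
arm_command(series=[0,0,0,0,0,0.3,1,0,0,0,0,0,0.55,1,0,0,0,0,0,0.55,0.3,0,0,0,0,0,0.55,0.3,0,0,0,0,0,0.55,0.15,0,0,0,0,0,0.55,0.1,0,0,0,0,0,0.55,0.1,0,0,0,0,0,0.55,0.1], force=5)

```text
t: 2.82
eef_pos: [0.5076, -0.3214, 0.1237]
ee_rot: [-3.142, 0.0, -2.881]
force: [0.2, -0.4, 0.6]
width: 0.0334
gripper_force: 0.0
```

```bash
python3 - <<'E'
from h import *
s=arm.grab_frame("side");cv2.imwrite("pics/s2.png",s[60:240,300:460])
cv2.imwrite("pics/s2c.png",cv2.resize(s[80:220,320:440],None,fx=4,fy=4));st=arm.get_state();print(st)
E
```

```text
{'t': 2.875, 'q': array([-2.39484644e-01,  3.45568335e-01, -3.16924593e-01, -3.43738601e-05,
       -9.08248026e-01, -1.07115494e+00]), 'qd': array([-1.01456129e-03,  1.74502118e-03, -7.29947313e-04,  1.13067499e-03,
        7.69618003e-05,  1.10786236e-03]), 'joint_efforts': array([-4.55202608e-03, -5.25329018e+01,  2.45566535e+01,  5.86402595e+00,
       -5.36579092e-02, -5.61339135e-06]), 'eef_pos': array([ 0.50758572, -0.32136227,  0.12363597]), 'ee_rot': array([-3.14158991e+00,  6.15892625e-05, -2.88145706e+00]), 'force': array([-0.24220355,  0.03292951,  0.35342964]), 'moment': array([ 0.0125554 , -0.02701283, -0.02494609]), 'gripper_force': 0.0, 'width': 0.029240359422488604}
```

View pics/s2c.png

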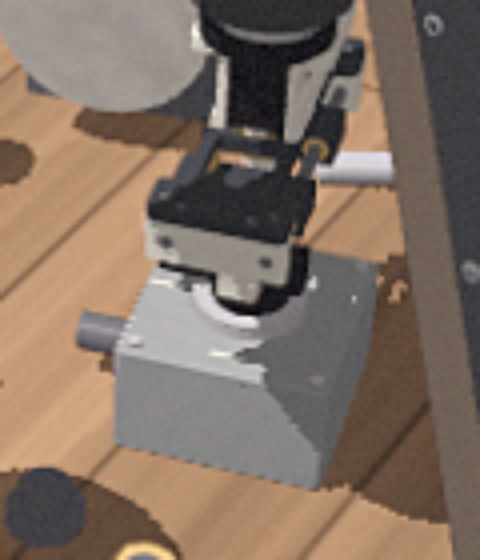

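The fingers straddle the handle, with the hub centred below the near finger. I'm closing gently.

Emit:
arm_command(series=[0,0,0,0,0,0,0.1,0,0,0,0,0,0,0.1,0,0,0,0,0,0,0.1], force=5)

```text
t: 3.25
eef_pos: [0.5073, -0.3206, 0.1235]
ee_rot: [3.14, -0.0, -2.881]
force: [-0.5, 5.2, 2.0]
width: 0.0183
gripper_force: 5.0
```

Emit:
arm_command(series=[0,0,0,0,0,0,0,0,0,0,0,0,0,0,0,0,0,0,0,0,0], force=8)

```text
t: 3.62
eef_pos: [0.5073, -0.3206, 0.1235]
ee_rot: [3.14, -0.0, -2.881]
force: [-0.9, 4.5, 2.4]
width: 0.0182
gripper_force: 8.0
```

Emit:
arm_command(series=[0,0,0,0,0.008,0,0,0,0,-0.1,0,0.008,0,0,0,0,-0.2,0,0.008,0,0,0,0,-0.3,0,0.008,0,0,0,0,-0.4,0,0.008,0,0,0,0,-0.5,0,0.008,0,0,0,0,-0.5,0,0.008,0,0], force=50)

```text
t: 4.5
eef_pos: [0.5066, -0.3197, 0.1235]
ee_rot: [3.14, 0.0, -2.094]
force: [-2.3, 7.6, 4.5]
width: 0.0175
gripper_force: 50.0
```

Emit:
arm_command(series=[0,0,-0.1,0,0,0,0,0,0,-0.2,0,0,0,0,0,0,-0.3,0,0,0,0,0,0,-0.4,0,0,0,0,0,0,-0.5,0,0,0,0,0,0,-0.53,0,0,0,0,0,0,-0.53,0,0,0,0])

```text
t: 5.38
eef_pos: [0.5056, -0.3197, 0.1234]
ee_rot: [3.14, 0.003, -1.266]
force: [-5.6, 7.0, 6.9]
width: 0.0179
gripper_force: 51.2
```

```bash
python3 - <<'E'
from h import *
st=arm.get_state();print(np.degrees(st["ee_rot"]),st["force"],st["moment"],st["q"],st["eef_pos"])
E
```

```text
[ 1.79885988e+02  1.57366048e-01 -7.25127632e+01] [-5.61129603  7.04074021  6.88142207] [ 2.34243789  1.99255037 -1.2016787 ] [-0.23829747  0.34384126 -0.31947431 -0.00167333 -0.91060495  0.54453833] [ 0.5056095  -0.3197122   0.12344083]
```

The moment about z reads −1.2 N m against 0.12 N m of friction, so the handle is against the OFF stop. Releasing and rising.

Emit:
arm_command(series=[0,0,0,0,0,0,0.8,0,0,0,0,0,0,0.8,0,0,0,0,0,0,0.8,0,0,0,0,0,0,0.8,0,0,0,0,0,-0.5,1,0,0,0,0,0,-1,1,0,0,0,0,0,-1,1], force=20)

```text
t: 6.25
eef_pos: [0.5096, -0.3216, 0.2283]
ee_rot: [-3.135, -0.005, -1.263]
force: [-0.5, 0.3, -0.8]
width: 0.0826
gripper_force: 0.0
```

Emit:
arm_command(series=[0,0,0,0,0,-0.6,1,0,0,0,0,0,-0.9,1,0,0,0,0,0,-0.9,1,0,0,0,0,0,-0.9,1])

```text
t: 6.75
eef_pos: [0.5069, -0.3203, 0.3124]
ee_rot: [3.141, 0.001, -1.264]
force: [-0.5, -0.8, -0.2]
width: 0.0876
gripper_force: 0.0
```

```bash
python3 - <<'E'
from h import *
s=arm.grab_frame("side");t=arm.grab_frame("top")
cv2.imwrite("pics/s3c.png",np.hstack([cv2.resize(s[110:220,320:440],None,fx=3,fy=3),cv2.resize(t[140:250,430:550],None,fx=3,fy=3)]));st=arm.get_state();print(st["t"],st["eef_pos"],st["force"])
go((.600,-.0225,.30),-90)
E
```

```text
6.85 [ 0.50682764 -0.32035464  0.31192944] [ 0.37111073 -0.25371422  0.6025997 ]
x3: turn [0.001 0.001 0.196] shift [-0.852 -0.596  0.04 ] total [-2.56 -1.79  0.12]
```

View pics/s3c.png

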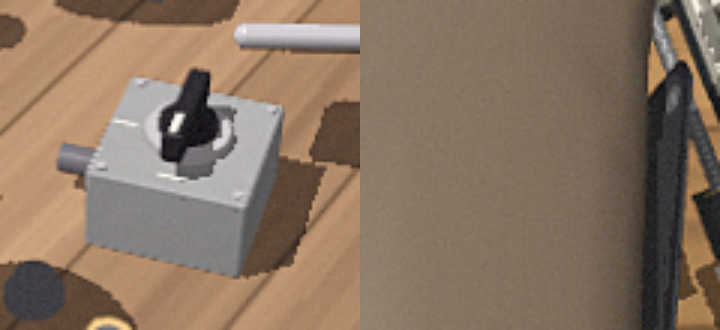

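The nose now lines up with the OFF tick. Next is the lid: the knob is at about (0.600, -0.0228).

Emit:
arm_command(series=[0,0,0,-0.85,-0.6,0,1,0,0,0,-0.85,-0.6,0,1])

```text
t: 7.1
eef_pos: [0.5387, -0.2201, 0.3122]
ee_rot: [3.14, 0.001, -1.264]
force: [0.6, 0.1, -0.6]
width: 0.0876
gripper_force: 0.0
```

Emit:
arm_command(series=[0,0,0,-0.85,-0.6,0,1,0,0,0,-0.85,-0.6,0,1])

```text
t: 7.35
eef_pos: [0.5704, -0.1201, 0.3123]
ee_rot: [3.14, 0.001, -1.263]
force: [0.5, -2.4, -0.1]
width: 0.088
gripper_force: 0.0
```

Emit:
arm_command(series=[0,0,0.1,-0.85,-0.6,0.1,1,0,0,0.196,-0.85,-0.6,0.1,1,0,0,0.196,-0.85,-0.6,0.1,1,0,0,0.196,-0.85,-0.6,0.1,1])

```text
t: 7.85
eef_pos: [0.6015, -0.0232, 0.3026]
ee_rot: [3.14, -0.001, -1.57]
force: [0.4, 0.0, -0.2]
width: 0.0877
gripper_force: 0.0
```

```bash
python3 - <<'E'
from h import *
go((.600,-.0228,.213),-90)
E
```

```text
x1: turn [ 0.001 -0.     0.001] shift [-0.004  0.014  0.896] total [-0.    0.01  0.9 ]
```

Emit:
arm_command(series=[0,0,0,0,0.014,0.5,1,0,0,0,0,0.014,0.9,1,0,0,0,0,0.014,0.9,0.5,0,0,0,0,0.014,0.9,0.5,0,0,0,0,0.014,0.9,0.3,0,0,0,0,0.014,0.9,0.3,0,0,0,0,0.014,0.9,0.3,0,0,0,0,0.014,0.9,0.3], force=5)

```text
t: 8.85
eef_pos: [0.6004, -0.0231, 0.2139]
ee_rot: [-3.141, 0.0, -1.571]
force: [-0.3, 1.2, 2.4]
width: 0.0359
gripper_force: 5.0
```

Emit:
arm_command(series=[0,0,0,0,0,0,0.2,0,0,0,0,0,0,0.2,0,0,0,0,0,0,0.2,0,0,0,0,0,0,0.2], force=40)

```text
t: 9.35
eef_pos: [0.6004, -0.0231, 0.2139]
ee_rot: [-3.141, 0.0, -1.571]
force: [-1.5, 1.9, 5.7]
width: 0.0351
gripper_force: 40.0
```

Emit:
arm_command(series=[0,0,0,0,0,-0.2,0.2,0,0,0,0,0,-0.4,0.2,0,0,0,0,0,-0.6,0.2,0,0,0,0,0,-0.8,0.2,0,0,0,0,0,-0.8,0.2])

```text
t: 9.98
eef_pos: [0.6008, -0.023, 0.294]
ee_rot: [-3.14, 0.001, -1.572]
force: [0.5, -0.1, -3.1]
width: 0.0353
gripper_force: 40.0
```

```bash
python3 - <<'E'
from h import *
s=arm.grab_frame("side");cv2.imwrite("pics/s4.png",s);st=arm.get_state();print(st["t"],st["eef_pos"],st["force"],st["moment"],st["width"])
cv2.imwrite("pics/s4c.png",cv2.resize(s[60:300,180:360],None,fx=2.5,fy=2.5))
go((.4420,.331,.30),-90)
E
```

```text
10.025 [ 0.60022901 -0.02297791  0.29268548] [-0.24763008  0.06795208 -4.19504568] [0.03479068 0.05553535 0.02322701] 0.03529136431085347
x4: turn [ 0.     0.    -0.001] shift [-0.885  0.396 -0.018] total [-3.54  1.59 -0.07]
```

View pics/s4c.png

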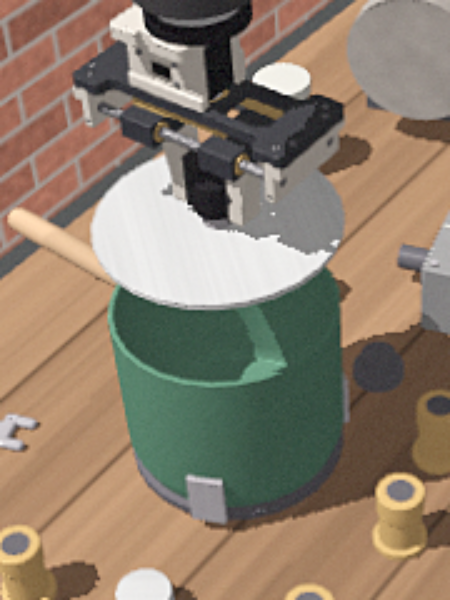

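The lid hangs level in the grip. I'm carrying it to the mat centre.

Emit:
arm_command(series=[0,0,0,-0.3,0.13,0,0.2,0,0,0,-0.6,0.26,0,0.2,0,0,0,-0.89,0.4,0,0.2])

```text
t: 10.4
eef_pos: [0.5593, 0.0666, 0.2915]
ee_rot: [3.139, -0.001, -1.572]
force: [-0.6, 0.3, -3.0]
width: 0.0352
gripper_force: 40.0
```

Emit:
arm_command(series=[0,0,0,-0.3,0.13,0,0.2,0,0,0,-0.6,0.26,0,0.2,0,0,0,-0.89,0.4,0,0.2])

```text
t: 10.78
eef_pos: [0.5193, 0.1556, 0.2916]
ee_rot: [3.139, -0.001, -1.572]
force: [-0.2, 0.8, -3.4]
width: 0.0351
gripper_force: 40.0
```

Emit:
arm_command(series=[0,0,0,-0.3,0.13,0,0.2,0,0,0,-0.6,0.26,0,0.2,0,0,0,-0.88,0.4,0,0.2])

```text
t: 11.15
eef_pos: [0.4794, 0.2436, 0.2917]
ee_rot: [3.139, -0.001, -1.572]
force: [0.5, 0.0, -2.5]
width: 0.0352
gripper_force: 40.0
```

Emit:
arm_command(series=[0,0,0,-0.3,0.13,0,0.2,0,0,0,-0.6,0.26,0,0.2,0,0,0,-0.88,0.38,0,0.2,0,0,0,-0.88,0.38,0,0.2,0,0,0,-0.88,0.38,0,0.2])

```text
t: 11.78
eef_pos: [0.4423, 0.3304, 0.2923]
ee_rot: [3.14, -0.002, -1.571]
force: [-0.1, -0.1, -3.8]
width: 0.0355
gripper_force: 40.0
```

```bash
python3 - <<'E'
from h import *
st=arm.get_state();print(st["t"],st["eef_pos"],st["force"],st["moment"],st["width"])
go((.4420,.331,.057),-90)
s=arm.grab_frame("side");cv2.imwrite("pics/s5c.png",cv2.resize(s[160:480,60:380],None,fx=1.5,fy=1.5))
E
```

```text
11.775 [0.44225737 0.33044288 0.29227649] [-0.13421502 -0.13969131 -3.82499393] [ 0.00167045  0.11240975 -0.05661762] 0.035514728947453715
x3: turn [ 0.001 -0.001 -0.   ] shift [-0.003 -0.     0.784] total [-0.01 -0.    2.35]
```

View pics/s5c.png

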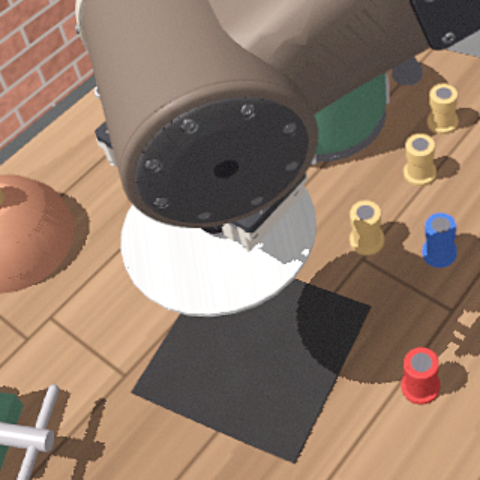

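The lid is level above the mat. I'm lowering it, slowly at the end.

Emit:
arm_command(series=[0,0,0,0,0,0.3,0.2,0,0,0,0,0,0.6,0.2,0,0,0,0,0,1,0.2])

```text
t: 12.2
eef_pos: [0.4433, 0.3304, 0.1932]
ee_rot: [-3.14, 0.001, -1.573]
force: [-0.1, 1.0, -3.7]
width: 0.0352
gripper_force: 40.0
```

Emit:
arm_command(series=[0,0,0,0,0,0.3,0.2,0,0,0,0,0,0.6,0.2,0,0,0,0,0,0.9,0.2,0,0,0,0,0,0.9,0.2])

```text
t: 12.7
eef_pos: [0.4419, 0.3287, 0.1015]
ee_rot: [3.139, -0.004, -1.573]
force: [0.0, -1.1, -3.2]
width: 0.0352
gripper_force: 40.0
```

Emit:
arm_command(series=[0,0,0,0,0,0.15,0.2,0,0,0,0,0,0.3,0.2,0,0,0,0,0,0.4,0.2,0,0,0,0,0,0.42,0.2,0,0,0,0,0,0.42,0.2])

```text
t: 13.32
eef_pos: [0.4427, 0.3311, 0.0616]
ee_rot: [-3.141, -0.0, -1.571]
force: [-0.1, -0.2, -2.8]
width: 0.0351
gripper_force: 40.0
```

Emit:
arm_command(series=[0,0,0,0,0,0.02,0.2,0,0,0,0,0,0.04,0.2,0,0,0,0,0,0.05,0.2,0,0,0,0,0,0.05,0.2])

```text
t: 13.82
eef_pos: [0.4426, 0.331, 0.0568]
ee_rot: [-3.141, 0.0, -1.571]
force: [-0.4, -0.8, 0.2]
width: 0.0356
gripper_force: 40.0
```

The force drops to about 0 at the expected height, so the lid rests on the mat. I'm releasing, rising and re-finding the sockets.

Emit:
arm_command(series=[0,0,0,0,0,0,0.9,0,0,0,0,0,0,0.9,0,0,0,0,0,0,0.9,0,0,0,0,0,0,0.9,0,0,0,0,0,-0.4,1,0,0,0,0,0,-1,1,0,0,0,0,0,-1,1], force=30)

```text
t: 14.7
eef_pos: [0.4446, 0.3332, 0.1616]
ee_rot: [-3.136, 0.007, -1.57]
force: [0.4, -0.3, -0.7]
width: 0.0876
gripper_force: 0.0
```

Emit:
arm_command(series=[0,0,0.12,0,0,-0.4,1,0,0,0.24,0,0,-0.4,1,0,0,0.36,0,0,-0.4,1,0,0,0.48,0,0,-0.4,1,0,0,0.6,0,0,-0.4,1,0,0,0.72,0,0,-0.4,1,0,0,0.84,0,0,-0.4,1,0,0,0.96,0,0,-0.4,1])

```text
t: 15.7
eef_pos: [0.4424, 0.3307, 0.1959]
ee_rot: [-3.141, -0.001, -3.078]
force: [-0.4, 0.1, -0.7]
width: 0.0875
gripper_force: 0.0
```

```bash
cat >> h.py <<'E'
def socks():
    t,s=arm.grab_frame("top"),arm.grab_frame("side")
    for n,i in(("top",t),("side",s)):
        print(n,[(h[0].item(),h[1].item(),onz(n,h[:2],.06).round(3)[:2].tolist()) for h in holes(i)])
    return t,s
E
python3 - <<'E'
from h import *
t,s=socks();st=arm.get_state();print(st["t"],st["eef_pos"],st["ee_rot"],st["q"]);cv2.imwrite("pics/t6.png",t);cv2.imwrite("pics/s6.png",s)
cv2.imwrite("pics/c6.png",np.hstack([t,s])[::2,::2] if 0 else cv2.resize(np.hstack([t,s]),(800,300)))
go((.423,.1225,.15),180)
E
```

```text
top [(268.2, 248.1, [0.422, 0.123]), (337.6, 244.4, [0.426, -0.012]), (388.6, 230.4, [0.451, -0.112]), (225.8, 134.1, [0.653, 0.206]), (432.7, 114.2, [0.682, -0.209])]
side [(303.1, 301.3, [0.422, 0.125])]
15.8 [0.44239049 0.3307441  0.1960012 ] [-3.14105463e+00 -6.68336847e-04 -3.07384081e+00] [ 9.96459536e-01  1.99964099e-01 -3.34953495e-01 -2.47496294e-04
 -1.03670987e+00 -2.49937776e+00]
x3: turn [-0.    -0.     0.043] shift [ 0.111 -0.688  0.154] total [ 0.33 -2.06  0.46]
```

View pics/c6.png

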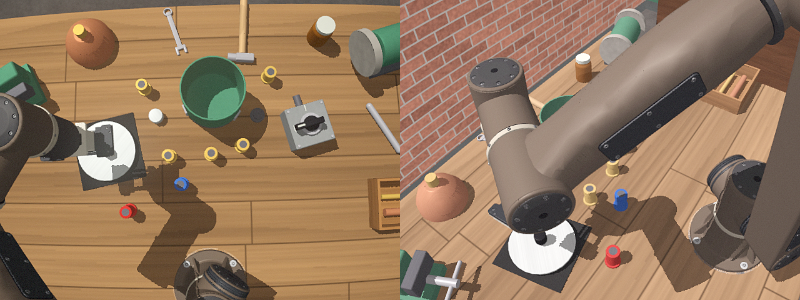

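The lid lies flat on the mat and the bowl is open and empty. Candidates in the top picture are brass at (268,248), (338,244), (389,230), (226,134) and (433,114), plus blue (290,294) and red (205,338). Only the brass ones fit the description, since the look-alikes differ by colour. I'll confirm in one crop.

```bash
python3 - <<'E'
from h import *
t=cv2.imread("pics/t6.png");cv2.imwrite("pics/c7.png",cv2.resize(t[90:320,190:455],None,fx=2.5,fy=2.5,interpolation=2))
E
```

```text
(no output)
```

View pics/c7.png

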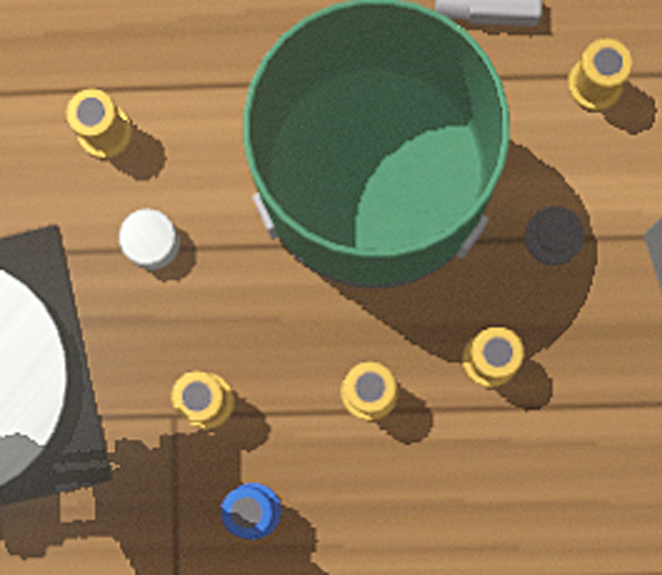

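Emit:
arm_command(series=[0,0,0.04,0.1,-0.4,0,1,0,0,0.04,0.1,-0.7,0,1])

```text
t: 16.05
eef_pos: [0.4368, 0.2592, 0.1961]
ee_rot: [-3.141, -0.001, -3.129]
force: [0.4, 0.0, 0.5]
width: 0.0874
gripper_force: 0.0
```

Emit:
arm_command(series=[0,0,0,0.1,-0.4,0,1,0,0,0,0.1,-0.7,0,1])

```text
t: 16.3
eef_pos: [0.4272, 0.1888, 0.1963]
ee_rot: [-3.141, -0.0, -3.129]
force: [1.0, -0.3, 0.0]
width: 0.0873
gripper_force: 0.0
```

Emit:
arm_command(series=[0,0,0,0.1,-0.4,0,1,0,0,0,0.1,-0.7,0.3,1,0,0,0,0.1,-0.7,0.4,1,0,0,0,0.1,-0.7,0.4,1])

```text
t: 16.8
eef_pos: [0.4185, 0.1201, 0.1561]
ee_rot: [-3.141, -0.001, -3.132]
force: [0.7, -0.0, 0.5]
width: 0.0875
gripper_force: 0.0
```

```bash
python3 - <<'E'
from h import *
go((.423,.1235,.056),180)
E
```

```text
x2: turn [-0.001 -0.001  0.006] shift [-0.023  0.017  0.501] total [-0.05  0.03  1.  ]
```

The crop confirms five brass sockets; the blue one stays. Picking the first.

Emit:
arm_command(series=[0,0,0,-0.05,0.03,0.5,1,0,0,0,-0.05,0.03,1,1,0,0,0,-0.05,0.03,1,0.4,0,0,0,-0.05,0.03,1,0.4,0,0,0,-0.05,0.03,1,0.4,0,0,0,-0.05,0.03,1,0.3,0,0,0,-0.05,0.03,1,0.3,0,0,0,-0.05,0.03,1,0.3], force=30)

```text
t: 17.8
eef_pos: [0.4238, 0.1234, 0.0571]
ee_rot: [3.141, 0.001, -3.134]
force: [-1.6, 0.4, 7.0]
width: 0.039
gripper_force: 30.0
```

Emit:
arm_command(series=[0,0,0,0,0,-0.3,0.2,0,0,0,0,0,-1,0.2,0,0,0,0,0,-1,0.2])

```text
t: 18.18
eef_pos: [0.4254, 0.1246, 0.1604]
ee_rot: [3.137, 0.006, -3.134]
force: [0.6, 0.4, -2.5]
width: 0.0392
gripper_force: 30.0
```

Emit:
arm_command(series=[0,0,0,0,0,-0.5,0.2,0,0,0,0,0,-1,0.2,0,0,0,0,0,-1,0.2,0,0,0,0,0,-1,0.2])

```text
t: 18.68
eef_pos: [0.4228, 0.123, 0.2553]
ee_rot: [-3.141, -0.002, -3.135]
force: [-0.1, 0.5, -3.0]
width: 0.0393
gripper_force: 30.0
```

```bash
python3 - <<'E'
from h import *
st=arm.get_state();print(st["t"],st["eef_pos"],st["force"],st["width"])
go((.555,-.0226,.26),180)
E
```

```text
18.675 [0.42280216 0.12303778 0.25533857] [-0.13383578  0.45938947 -3.02120689] 0.03933037265774207
x2: turn [-0.    -0.001  0.004] shift [-0.656 -0.733 -0.024] total [-1.31 -1.47 -0.05]
```

Emit:
arm_command(series=[0,0,0,-0.35,-0.4,0,0.2,0,0,0,-0.66,-0.73,0,0.2])

```text
t: 18.92
eef_pos: [0.49, 0.0499, 0.2546]
ee_rot: [-3.141, -0.003, -3.133]
force: [0.8, 0.4, -1.3]
width: 0.0394
gripper_force: 30.0
```

Emit:
arm_command(series=[0,0,0,-0.35,-0.4,0,0.2,0,0,0,-0.66,-0.73,0,0.2,0,0,0,-0.66,-0.73,0,0.2,0,0,0,-0.66,-0.73,0.5,0.2,0,0,0,-0.66,-0.73,1,0.2,0,0,0,-0.66,-0.73,1,0.2])

```text
t: 19.68
eef_pos: [0.5527, -0.0222, 0.1518]
ee_rot: [-3.139, -0.01, -3.135]
force: [-0.4, 0.4, -1.4]
width: 0.0398
gripper_force: 30.0
```

Emit:
arm_command(series=[0,0,0,0,0,0.08,0.2,0,0,0,0,0,0.08,0.65,0,0,0,0,0,0.08,0.65,0,0,0,0,0,0.08,0.65,0,0,0,0,0,0.08,0.65,0,0,0,0,0,-0.5,0.65,0,0,0,0,0,-0.9,0.65,0,0,0,0,0,-0.9,1])

```text
t: 20.68
eef_pos: [0.5585, -0.0215, 0.2505]
ee_rot: [3.14, 0.007, -3.134]
force: [-0.4, -0.3, -0.9]
width: 0.0629
gripper_force: 0.0
```

```bash
python3 - <<'E'
from h import *
st=arm.get_state();print(st["t"],st["eef_pos"],st["force"],st["width"])
t,s=socks();cv2.imwrite("pics/t8.png",t);cv2.imwrite("pics/s8.png",s)
go((.427,-.012,.155),180)
E
```

```text
20.675 [ 0.55845897 -0.02148003  0.25050731] [-0.42938175 -0.29635901 -0.8725331 ] 0.06285771965689171
top [(337.5, 244.4, [0.426, -0.012]), (388.5, 230.4, [0.451, -0.112]), (340.5, 175.6, [0.562, -0.021]), (432.7, 114.2, [0.682, -0.209])]
side [(53.7, 293.0, [0.851, 0.392]), (208.8, 284.2, [0.601, 0.195]), (204.5, 269.9, [0.633, 0.173]), (339.8, 255.9, [0.426, -0.01])]
x2: turn [0.    0.001 0.005] shift [0.648 0.052 0.459] total [1.3  0.1  0.92]
```

The first socket is in the bowl, at top (340,176). The fourth socket's side position changed, so I'll re-measure it later. Going to the second.

Emit:
arm_command(series=[0,0,0,0.35,0.03,0,1,0,0,0,0.8,0.05,0,1])

```text
t: 21.02
eef_pos: [0.4754, -0.0174, 0.2447]
ee_rot: [-3.141, -0.003, -3.135]
force: [-0.4, 0.4, 0.3]
width: 0.0857
gripper_force: 0.0
```

Emit:
arm_command(series=[0,0,0,0.5,0.05,0.2,1,0,0,0,0.51,0.05,0.6,1,0,0,0,0.51,0.05,0.95,1,0,0,0,0.51,0.05,0.95,1,0,0,0,0.51,0.05,0.95,1])

```text
t: 21.65
eef_pos: [0.426, -0.0127, 0.1521]
ee_rot: [-3.141, -0.0, -3.134]
force: [-0.0, -0.5, 1.1]
width: 0.0876
gripper_force: 0.0
```

```bash
python3 - <<'E'
from h import *
go((.427,-.012,.056),180)
E
```

```text
x1: turn [-0.    -0.     0.005] shift [-0.01   0.007  0.961] total [-0.01  0.01  0.96]
```

Emit:
arm_command(series=[0,0,0,-0.01,0,0.5,1,0,0,0,-0.01,0,0.96,1,0,0,0,-0.01,0,0.96,0.4,0,0,0,-0.01,0,0.96,0.4,0,0,0,-0.01,0,0.96,0.4,0,0,0,-0.01,0,0.96,0.3,0,0,0,-0.01,0,0.96,0.3,0,0,0,-0.01,0,0.96,0.3], force=35)

```text
t: 22.65
eef_pos: [0.4269, -0.0125, 0.0561]
ee_rot: [3.141, 0.001, -3.134]
force: [-1.5, 1.0, 5.6]
width: 0.0394
gripper_force: 35.0
```

Emit:
arm_command(series=[0,0,0,0,0,-0.3,0.2,0,0,0,0,0,-1,0.2,0,0,0,0,0,-1,0.2])

```text
t: 23.02
eef_pos: [0.4287, -0.012, 0.1593]
ee_rot: [3.139, 0.007, -3.134]
force: [0.6, 0.3, -2.0]
width: 0.0395
gripper_force: 35.0
```

Emit:
arm_command(series=[0,0,0,0,0,-0.5,0.2,0,0,0,0,0,-1,0.2,0,0,0,0,0,-1,0.2,0,0,0,0,0,-1,0.2])

```text
t: 23.52
eef_pos: [0.4258, -0.0127, 0.2545]
ee_rot: [3.141, -0.001, -3.135]
force: [-0.4, 0.6, -2.0]
width: 0.0395
gripper_force: 35.0
```

```bash
python3 - <<'E'
from h import *
st=arm.get_state();print(st["t"],st["eef_pos"],st["force"],st["width"])
go((.643,-.0226,.256),180)
E
```

```text
23.525 [ 0.42581475 -0.01268733  0.25453612] [-0.39782813  0.61369974 -2.0429553 ] 0.03950685125136578
x3: turn [ 0.    -0.001  0.004] shift [-0.724 -0.038 -0.006] total [-2.17 -0.11 -0.02]
```

Emit:
arm_command(series=[0,0,0,-0.4,-0.03,0,0.2,0,0,0,-0.9,-0.05,0,0.2])

```text
t: 23.78
eef_pos: [0.5165, -0.0172, 0.2542]
ee_rot: [-3.141, -0.002, -3.134]
force: [-0.5, 1.1, -0.3]
width: 0.0393
gripper_force: 35.0
```

Emit:
arm_command(series=[0,0,0,-0.4,-0.03,0,0.2,0,0,0,-0.9,-0.06,0,0.2])

```text
t: 24.02
eef_pos: [0.6069, -0.0226, 0.2531]
ee_rot: [-3.141, -0.004, -3.134]
force: [1.1, 0.6, -0.4]
width: 0.0393
gripper_force: 35.0
```

Emit:
arm_command(series=[0,0,0,-0.2,0,0,0.2,0,0,0,-0.37,0,0,0.2,0,0,0,-0.37,0,0,0.2,0,0,0,-0.37,0,0.5,0.2,0,0,0,-0.37,0,1,0.2,0,0,0,-0.37,0,1,0.2])

```text
t: 24.78
eef_pos: [0.6397, -0.0226, 0.1508]
ee_rot: [-3.14, -0.01, -3.135]
force: [0.4, 1.0, -0.3]
width: 0.0394
gripper_force: 35.0
```

Emit:
arm_command(series=[0,0,0,0,0,0.08,0.2,0,0,0,0,0,0.08,0.65,0,0,0,0,0,0.08,0.65,0,0,0,0,0,0.08,0.65,0,0,0,0,0,0.08,0.65,0,0,0,0,0,-0.5,0.65,0,0,0,0,0,-0.9,0.65,0,0,0,0,0,-0.9,1])

```text
t: 25.78
eef_pos: [0.6455, -0.022, 0.25]
ee_rot: [3.141, 0.007, -3.134]
force: [-0.3, 0.6, 0.6]
width: 0.0624
gripper_force: 0.0
```

```bash
python3 - <<'E'
from h import *
st=arm.get_state();print(st["t"],st["eef_pos"],st["force"],st["width"])
t,s=socks();cv2.imwrite("pics/t9.png",t);cv2.imwrite("pics/s9.png",s)
go((.4520,-.112,.155),180)
E
```

```text
25.775 [ 0.64551709 -0.02195393  0.24999026] [-0.33326836  0.55979198  0.57019917] 0.06238366077952259
top [(388.6, 230.4, [0.451, -0.112]), (340.6, 175.7, [0.561, -0.021]), (339.7, 130.6, [0.653, -0.022]), (432.7, 114.2, [0.682, -0.209])]
side [(204.4, 270.0, [0.633, 0.173]), (356.1, 221.9, [0.449, -0.11])]
x2: turn [0.    0.    0.005] shift [ 0.961 -0.444  0.453] total [ 1.92 -0.89  0.91]
```

The second socket is in, and the fourth now stands near (0.633, 0.173), having been knocked aside. Going to the third.

Emit:
arm_command(series=[0,0,0,0.5,-0.22,0,1,0,0,0,0.97,-0.44,0,1])

```text
t: 26.12
eef_pos: [0.545, -0.0672, 0.2434]
ee_rot: [-3.141, -0.004, -3.134]
force: [-0.1, -0.2, 1.0]
width: 0.086
gripper_force: 0.0
```

Emit:
arm_command(series=[0,0,0,0.5,-0.22,0,1,0,0,0,0.95,-0.45,0.2,1,0,0,0,0.95,-0.45,0.6,1,0,0,0,0.95,-0.45,0.9,1,0,0,0,0.95,-0.45,0.9,1,0,0,0,0.95,-0.45,0.9,1])

```text
t: 26.88
eef_pos: [0.4527, -0.1125, 0.156]
ee_rot: [-3.141, -0.0, -3.134]
force: [-0.4, -0.3, -0.3]
width: 0.0877
gripper_force: 0.0
```

```bash
python3 - <<'E'
from h import *
go((.452,-.1125,.056),180)
E
```

```text
x2: turn [-0.    -0.     0.005] shift [0.003 0.    0.5  ] total [0.01 0.   1.  ]
```

Emit:
arm_command(series=[0,0,0,0,0,0.5,1,0,0,0,0,0,1,1,0,0,0,0,0,1,0.4,0,0,0,0,0,1,0.4,0,0,0,0,0,1,0.4,0,0,0,0,0,1,0.3,0,0,0,0,0,1,0.3,0,0,0,0,0,1,0.3], force=35)

```text
t: 27.88
eef_pos: [0.4527, -0.1124, 0.0561]
ee_rot: [3.142, 0.001, -3.134]
force: [-0.3, 1.4, 6.8]
width: 0.0392
gripper_force: 35.0
```

Emit:
arm_command(series=[0,0,0,0,0,-0.3,0.2,0,0,0,0,0,-1,0.2,0,0,0,0,0,-1,0.2])

```text
t: 28.25
eef_pos: [0.4546, -0.1123, 0.1594]
ee_rot: [3.141, 0.007, -3.134]
force: [0.1, -0.0, -1.7]
width: 0.0396
gripper_force: 35.0
```

Emit:
arm_command(series=[0,0,0,0,0,-0.5,0.2,0,0,0,0,0,-1,0.2,0,0,0,0,0,-1,0.2,0,0,0,0,0,-1,0.2])

```text
t: 28.75
eef_pos: [0.4515, -0.1123, 0.2543]
ee_rot: [3.141, -0.002, -3.135]
force: [0.1, -0.1, -1.8]
width: 0.0396
gripper_force: 35.0
```

```bash
python3 - <<'E'
from h import *
st=arm.get_state();print(st["t"],st["eef_pos"],st["force"],st["width"])
go((.605,-.050,.256),180)
E
```

```text
28.75 [ 0.45146441 -0.11232258  0.25428944] [ 0.11456916 -0.14410846 -1.79595609] 0.039584061646346216
x2: turn [ 0.    -0.001  0.004] shift [-0.77   0.306 -0.01 ] total [-1.54  0.61 -0.02]
```

Emit:
arm_command(series=[0,0,0,-0.4,0.15,0,0.2,0,0,0,-0.77,0.3,0,0.2])

```text
t: 29.0
eef_pos: [0.5291, -0.0817, 0.2536]
ee_rot: [-3.141, -0.003, -3.135]
force: [-0.4, 0.5, -0.9]
width: 0.0392
gripper_force: 35.0
```

Emit:
arm_command(series=[0,0,0,-0.4,0.15,0,0.2,0,0,0,-0.77,0.31,0,0.2,0,0,0,-0.77,0.31,0,0.2,0,0,0,-0.77,0.31,0.5,0.2,0,0,0,-0.77,0.31,1,0.2,0,0,0,-0.77,0.31,1,0.2])

```text
t: 29.75
eef_pos: [0.6018, -0.051, 0.1504]
ee_rot: [-3.14, -0.011, -3.135]
force: [0.2, -0.6, -0.8]
width: 0.0394
gripper_force: 35.0
```

Emit:
arm_command(series=[0,0,0,0,0,0.05,0.2,0,0,0,0,0,0.05,0.65,0,0,0,0,0,0.05,0.65,0,0,0,0,0,0.05,0.65,0,0,0,0,0,0.05,0.65,0,0,0,0,0,-0.5,0.65,0,0,0,0,0,-0.9,0.65,0,0,0,0,0,-0.9,1])

```text
t: 30.75
eef_pos: [0.6077, -0.0503, 0.2497]
ee_rot: [3.141, 0.007, -3.134]
force: [0.1, -0.7, -0.3]
width: 0.0624
gripper_force: 0.0
```

```bash
python3 - <<'E'
from h import *
st=arm.get_state();print(st["t"],st["eef_pos"],st["force"],st["width"])
t,s=socks();cv2.imwrite("pics/t10.png",t);cv2.imwrite("pics/s10.png",s)
go((.682,-.209,.26),180)
E
```

```text
30.75 [ 0.60767289 -0.05026883  0.24970485] [ 0.12614264 -0.7162389  -0.33085732] 0.062445614350433956
top [(340.5, 175.6, [0.562, -0.021]), (355.2, 149.6, [0.613, -0.052])]
side [(204.4, 270.0, [0.633, 0.173]), (280.1, 200.8, [0.626, -0.072])]
x2: turn [0.    0.001 0.005] shift [-0.376 -0.796 -0.071] total [-0.75 -1.59 -0.14]
```

```bash
python3 - <<'E'
from h import *
for p in((407,87),(407,97),(366,97)): print(onz("top",p,.02))
print(arm.get_state()["q"])
go((.682,-.209,.23),155)
E
```

```text
[ 0.75511143 -0.165754    0.02      ]
[ 0.7332215 -0.1647119  0.02     ]
[ 0.73518628 -0.07920016  0.02      ]
[ 2.38029454e-01  2.50529934e-01 -1.47463124e-01 -3.93625279e-04
 -1.17190834e+00 -1.80156954e+00]
x2: turn [0.    0.    0.282] shift [-0.376 -0.796  0.079] total [-0.75 -1.59  0.16]
```

Emit:
arm_command(series=[0,0,0,-0.2,-0.4,0,1,0,0,0,-0.38,-0.8,0,1])

```text
t: 31.1
eef_pos: [0.6444, -0.1304, 0.2443]
ee_rot: [3.142, -0.002, -3.133]
force: [0.9, 0.3, 0.4]
width: 0.086
gripper_force: 0.0
```

Emit:
arm_command(series=[0,0,0.1,-0.2,-0.4,0,1,0,0,0.2,-0.37,-0.8,0.1,1,0,0,0.282,-0.37,-0.8,0.5,1,0,0,0.282,-0.37,-0.8,0.9,1,0,0,0.282,-0.37,-0.8,0.9,1,0,0,0.282,-0.37,-0.8,0.9,1])

```text
t: 31.85
eef_pos: [0.6826, -0.2099, 0.1564]
ee_rot: [-3.141, 0.001, 2.707]
force: [1.1, 0.4, 0.9]
width: 0.0878
gripper_force: 0.0
```

```bash
python3 - <<'E'
from h import *
s=arm.get_state();print(s["force"]);go((.6825,-.209,.056),155)
t,_=socks()
E
```

```text
[1.05326606 0.44321712 0.86742169]
x2: turn [-0.     0.     0.001] shift [0.002 0.004 0.502] total [0.   0.01 1.  ]
top [(243.0, 143.0, [0.633, 0.172]), (432.6, 114.2, [0.682, -0.209])]
side [(204.4, 270.0, [0.633, 0.173]), (280.1, 200.7, [0.626, -0.072])]
```

Emit:
arm_command(series=[0,0,0,0,0,0.5,1,0,0,0,0,0,1,1,0,0,0,0,0,1,0.4,0,0,0,0,0,1,0.4,0,0,0,0,0,1,0.4,0,0,0,0,0,1,0.3,0,0,0,0,0,1,0.3,0,0,0,0,0,1,0.3], force=35)

```text
t: 32.95
eef_pos: [0.6823, -0.2098, 0.0563]
ee_rot: [3.141, 0.001, 2.706]
force: [-1.1, 1.9, 4.4]
width: 0.0393
gripper_force: 35.0
```

Emit:
arm_command(series=[0,0,0,0,0,-0.3,0.2,0,0,0,0,0,-1,0.2,0,0,0,0,0,-1,0.2])

```text
t: 33.33
eef_pos: [0.6847, -0.2104, 0.1611]
ee_rot: [3.14, 0.008, 2.707]
force: [0.4, 0.8, -0.9]
width: 0.0395
gripper_force: 35.0
```

Emit:
arm_command(series=[0,0,0,0,0,-0.5,0.2,0,0,-0.1,0,0,-1,0.2,0,0,-0.2,0,0,-1,0.2,0,0,-0.278,0,0,-1,0.2,0,0,-0.278,0,0,-1,0.2])

```text
t: 33.95
eef_pos: [0.6817, -0.2097, 0.2548]
ee_rot: [3.141, -0.001, -3.142]
force: [-0.3, -0.3, -1.1]
width: 0.0391
gripper_force: 35.0
```

```bash
python3 - <<'E'
from h import *
st=arm.get_state();print(st["t"],st["eef_pos"],st["force"],st["width"])
go((.605,.002,.256),180)
E
```

```text
33.95 [ 0.68168335 -0.2096804   0.25476015] [-0.29363609 -0.26079521 -1.08270483] 0.03905304059121549
x3: turn [ 0.    -0.001  0.   ] shift [ 0.256  0.706 -0.004] total [ 0.77  2.12 -0.01]
```

Emit:
arm_command(series=[0,0,0,0.13,0.35,0,0.2,0,0,0,0.26,0.7,0,0.2])

```text
t: 34.2
eef_pos: [0.6553, -0.1394, 0.2544]
ee_rot: [3.142, -0.001, 3.138]
force: [0.6, 0.6, -1.4]
width: 0.0392
gripper_force: 35.0
```

Emit:
arm_command(series=[0,0,0,0.13,0.35,0,0.2,0,0,0,0.26,0.7,0,0.2])

```text
t: 34.45
eef_pos: [0.6292, -0.0688, 0.2549]
ee_rot: [-3.142, -0.001, 3.139]
force: [0.4, 0.6, -1.1]
width: 0.0392
gripper_force: 35.0
```

Emit:
arm_command(series=[0,0,0,0.13,0.35,0,0.2,0,0,0,0.25,0.72,0,0.2,0,0,0,0.25,0.72,0,0.2,0,0,0,0.25,0.72,0.5,0.2,0,0,0,0.25,0.72,1,0.2,0,0,0,0.25,0.72,1,0.2])

```text
t: 35.2
eef_pos: [0.6021, 0.001, 0.1516]
ee_rot: [-3.14, -0.008, 3.14]
force: [-0.1, -0.7, -0.1]
width: 0.039
gripper_force: 35.0
```

Emit:
arm_command(series=[0,0,0,0,0,0.02,0.2,0,0,0,0,0,0.02,0.65,0,0,0,0,0,0.02,0.65,0,0,0,0,0,0.02,0.65,0,0,0,0,0,0.02,0.65,0,0,0,0,0,-0.5,0.65,0,0,0,0,0,-0.9,0.65,0,0,0,0,0,-0.9,1])

```text
t: 36.2
eef_pos: [0.6066, 0.0024, 0.2496]
ee_rot: [3.14, 0.007, -3.14]
force: [0.0, 0.4, -0.5]
width: 0.0625
gripper_force: 0.0
```

```bash
python3 - <<'E'
from h import *
st=arm.get_state();print(st["t"],st["eef_pos"],st["force"],st["width"])
t,s=socks();cv2.imwrite("pics/t11.png",t);cv2.imwrite("pics/s11.png",s)
print("tin,die",onz("top",(249,184),.03),onz("top",(412,184),.028))
go((.633,.173,.255),180)
E
```

```text
36.2 [0.60657507 0.0023844  0.24956473] [ 0.02831688  0.44641883 -0.54057489] 0.062472839604493006
top [(340.4, 175.8, [0.561, -0.021]), (325.0, 154.1, [0.606, 0.008]), (355.2, 149.6, [0.613, -0.052]), (243.0, 143.0, [0.633, 0.172])]
side [(204.4, 269.9, [0.633, 0.173]), (280.1, 200.8, [0.626, -0.072])]
tin,die [0.55539819 0.16454016 0.03      ] [ 0.54722083 -0.16564958  0.028     ]
x2: turn [0.    0.    0.001] shift [-0.142  0.854 -0.045] total [-0.28  1.71 -0.09]
```

The last socket is at (0.633, 0.173), between the tin and the bowl. I'll use yaw −140°, which clears both.

Emit:
arm_command(series=[0,0,0,-0.07,0.4,0,1,0,0,0,-0.14,0.86,0,1])

```text
t: 36.55
eef_pos: [0.6182, 0.0883, 0.2442]
ee_rot: [-3.141, -0.002, 3.141]
force: [0.7, 0.0, -0.2]
width: 0.0856
gripper_force: 0.0
```

Emit:
arm_command(series=[0,0,-0.1,-0.07,0.4,0,1,0,0,-0.2,-0.13,0.85,0,1,0,0,-0.3,-0.13,0.85,0,1,0,0,-0.4,-0.13,0.85,0.2,1,0,0,-0.444,-0.13,0.85,0.6,1,0,0,-0.444,-0.13,0.85,0.9,1,0,0,-0.444,-0.13,0.85,0.9,1])

```text
t: 37.42
eef_pos: [0.6295, 0.1721, 0.1517]
ee_rot: [3.14, -0.007, -2.444]
force: [-0.4, -1.2, 0.2]
width: 0.0879
gripper_force: 0.0
```

```bash
python3 - <<'E'
from h import *
s=arm.get_state();print(s["force"],s["q"]);go((.6335,.173,.056),-140)
E
```

```text
[-0.39260885 -1.17447166  0.18040773] [ 5.64812910e-01  3.98170934e-01 -1.59840488e-01 -7.89093659e-04
 -1.02004333e+00 -1.43720690e+00]
x1: turn [ 0.001 -0.005 -0.   ] shift [-0.043 -0.02   0.957] total [-0.04 -0.02  0.96]
```

Emit:
arm_command(series=[0,0,0,0,0,0.5,1,0,0,0,0,0,1,1,0,0,0,0,0,1,0.4,0,0,0,0,0,1,0.4,0,0,0,0,0,1,0.4,0,0,0,0,0,1,0.3,0,0,0,0,0,1,0.3,0,0,0,0,0,1,0.3], force=35)

```text
t: 38.42
eef_pos: [0.632, 0.1733, 0.0563]
ee_rot: [-3.141, 0.001, -2.443]
force: [-0.6, -0.8, 5.1]
width: 0.0394
gripper_force: 35.0
```

Emit:
arm_command(series=[0,0,0,0,0,-0.3,0.2,0,0,0,0,0,-1,0.2,0,0,0,0,0,-1,0.2])

```text
t: 38.8
eef_pos: [0.634, 0.1742, 0.1606]
ee_rot: [-3.139, 0.007, -2.442]
force: [0.4, 0.7, -1.8]
width: 0.0394
gripper_force: 35.0
```

Emit:
arm_command(series=[0,0,0,0,0,-0.5,0.2,0,0,0.1,0,0,-1,0.2,0,0,0.2,0,0,-1,0.2,0,0,0.3,0,0,-1,0.2,0,0,0.4,0,0,-1,0.2,0,0,0.444,0,0,-1,0.2,0,0,0.444,0,0,-1,0.2])

```text
t: 39.67
eef_pos: [0.6312, 0.1731, 0.2546]
ee_rot: [-3.141, -0.001, -3.14]
force: [1.0, -0.7, -0.1]
width: 0.0396
gripper_force: 35.0
```

```bash
python3 - <<'E'
from h import *
st=arm.get_state();print(st["t"],st["eef_pos"],st["force"],st["width"])
go((.600,-.0226,.256),180)
E
```

```text
39.675 [0.63120733 0.17308182 0.25464443] [ 0.95772024 -0.72165919 -0.14935162] 0.03956043560827779
x2: turn [-0.    -0.001  0.001] shift [ 0.158 -0.978 -0.006] total [ 0.32 -1.96 -0.01]
```

```bash
python3 - <<'E'
from h import *
t,s=socks();cv2.imwrite("pics/c12.png",cv2.resize(t[75:225,265:425],None,fx=3,fy=3,interpolation=2))
E
```

```text
top [(340.5, 175.7, [0.561, -0.021]), (325.0, 154.1, [0.606, 0.008]), (355.2, 149.6, [0.613, -0.052]), (339.9, 130.6, [0.653, -0.022])]
side [(280.1, 200.8, [0.626, -0.072]), (199.1, 220.2, [0.738, 0.074])]
```

View pics/c12.png

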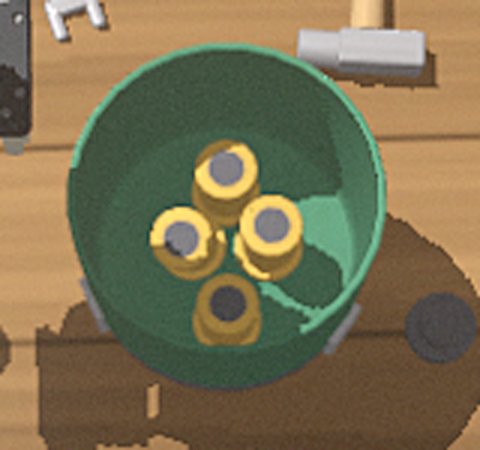

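All four sockets stand upright in the bowl, at crop (225,170), (183,240), (272,225) and (227,300). I'll drop the last into the free upper-left area near (0.633, 0.015), with the fingers tangential.

Emit:
arm_command(series=[0,0,0,0,-0.4,0,0.2,0,0,0,0,-0.8,0,0.2])

```text
t: 40.02
eef_pos: [0.6315, 0.0927, 0.2551]
ee_rot: [-3.141, -0.001, -3.138]
force: [0.9, 0.5, -1.2]
width: 0.0389
gripper_force: 35.0
```

Emit:
arm_command(series=[0,0,-0.1,-0.02,-0.4,0,0.2,0,0,-0.2,-0.02,-0.77,0,0.2,0,0,-0.3,-0.02,-0.77,0,0.2,0,0,-0.4,-0.02,-0.77,0,0.2,0,0,-0.444,-0.02,-0.77,0,0.2,0,0,-0.444,-0.02,-0.77,0.5,0.2,0,0,-0.444,-0.02,-0.77,1,0.2,0,0,-0.444,-0.02,-0.77,1,0.2])

```text
t: 41.02
eef_pos: [0.6328, 0.0158, 0.1529]
ee_rot: [3.14, -0.004, -2.442]
force: [-0.1, 0.5, -0.4]
width: 0.0394
gripper_force: 35.0
```

Emit:
arm_command(series=[0,0,0,0,0,0.02,0.2,0,0,0,0,0,0.02,0.65,0,0,0,0,0,0.02,0.65,0,0,0,0,0,0.02,0.65,0,0,0,0,0,0.02,0.65,0,0,0,0,0,-0.5,0.65,0,0,0,0,0,-0.9,0.65,0,0,0,0,0,-0.9,1])

```text
t: 42.02
eef_pos: [0.6356, 0.0164, 0.2498]
ee_rot: [-3.138, 0.006, -2.443]
force: [0.2, -0.9, -0.9]
width: 0.0626
gripper_force: 0.0
```

```bash
python3 - <<'E'
from h import *
st=arm.get_state();print(st["t"],st["eef_pos"],st["force"],st["width"])
go((.4426,.331,.25),-90)
E
```

```text
42.025 [0.63558115 0.01641529 0.2497918 ] [ 0.1607516  -0.88159656 -0.9283472 ] 0.06262551789294815
x4: turn [-0.004  0.003 -0.555] shift [-0.137  0.912 -0.003] total [-0.55  3.65 -0.01]
```

Emit:
arm_command(series=[0,0,0,-0.07,0.45,0,1,0,0,0,-0.14,0.91,0,1])

```text
t: 42.28
eef_pos: [0.5851, 0.0952, 0.2447]
ee_rot: [3.141, -0.001, -2.445]
force: [0.5, 0.3, -0.3]
width: 0.0814
gripper_force: 0.0
```

Emit:
arm_command(series=[0,0,0,-0.07,0.45,0,1,0,0,0,-0.14,0.91,0,1])

```text
t: 42.52
eef_pos: [0.537, 0.1745, 0.2449]
ee_rot: [3.141, -0.001, -2.443]
force: [-0.2, 0.3, 0.1]
width: 0.0875
gripper_force: 0.0
```

```bash
python3 - <<'E'
from h import *
t,s=socks();st=arm.get_state();print(st["t"],st["eef_pos"])
cv2.imwrite("pics/c13.png",np.hstack([cv2.resize(t[75:325,105:425],None,fx=1.5,fy=1.5),cv2.resize(s[240:480,130:330],(312,375))]))
E
```

```text
top [(340.5, 175.6, [0.562, -0.021]), (326.5, 154.7, [0.604, 0.005]), (355.2, 149.6, [0.613, -0.052]), (339.8, 130.5, [0.653, -0.022]), (309.9, 119.3, [0.678, 0.037])]
side [(258.6, 200.9, [0.666, -0.045]), (280.1, 200.7, [0.626, -0.072])]
42.625 [0.53622097 0.17625984 0.24520807]
```

View pics/c13.png

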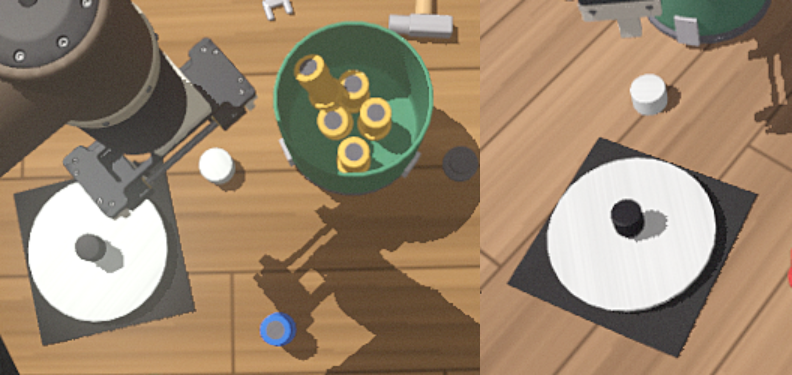

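All five sockets are in the bowl; the last leans at the upper left. I'll check its height against the lid plug (0.161), and the lid on the mat.

```bash
python3 - <<'E'
from h import *
print(tri((309.9,119.3),(258.6,200.9)),tri((355.2,149.6),(280.1,200.7)))
print(proj("side",onz("top",(309.9,119.3),.12)),onz("top",(309.9,119.3),.13))
# lid on mat: knob centre, crop px (90,247)/1.5
print("knob",onz("top",(105+90/1.5,75+246/1.5),.066))
go((.4426,.331,.245),-90)
E
```

```text
(array([0.63032325, 0.02296916, 0.14273259]), np.float64(0.04609483518102159)) (array([ 0.60660188, -0.05017925,  0.08778028]), np.float64(0.000862386837860547))
[234.86322031 203.65688424] [0.65594438 0.03396584 0.13      ]
knob [0.44396622 0.32656719 0.066     ]
x2: turn [ 0.     0.    -0.553] shift [-0.142  0.893  0.002] total [-0.28  1.79  0.  ]
```

```bash
python3 - <<'E'
from h import *
t,s=arm.grab_frame("top"),arm.grab_frame("side"); cv2.imwrite("pics/t14.png",t);cv2.imwrite("pics/s14.png",s)
h=cv2.cvtColor(s,cv2.COLOR_BGR2HSV); m=cv2.inRange(h,(18,90,50),(32,255,255)); q=np.zeros_like(m);q[140:250,215:330]=m[140:250,215:330]
print("side brass",blobs(q,10))
h=cv2.cvtColor(t,cv2.COLOR_BGR2HSV); m=cv2.inRange(h,(16,80,40),(32,255,255)); q=np.zeros_like(m);q[80:215,285:400]=m[80:215,285:400]
print("top brass",blobs(q,10))
for z in(.09,.1,.11,.12,.13,.14,.15,.16):
    P=onz("top",(309.9,119.3),z); print(z,P[:2].round(3),"r",np.hypot(*(P[:2]-[.5995,-.0226])).round(3),"side",proj("side",P).round(0))
c=cv2.findContours(cv2.inRange(h,(18,90,60),(32,255,255)),cv2.RETR_CCOMP,1)
for k,hh in zip(c[0],c[1][0]):
    if hh[3]>=0 and cv2.contourArea(k)>25: print([np.round(v,1) for v in cv2.fitEllipse(k)])
E
```

```text
side brass [([239.8, 182.5], [236, 181, 7, 6, 19]), ([264.2, 203.2], [241, 188, 49, 25, 456]), ([230.0, 211.5], [230, 206, 1, 12, 12])]
top brass [([319.1, 91.0], [285, 80, 110, 54, 1155]), ([393.8, 119.5], [379, 100, 21, 51, 331]), ([334.2, 148.5], [301, 111, 65, 79, 2178]), ([298.5, 193.9], [285, 135, 46, 80, 961]), ([395.1, 153.6], [392, 152, 8, 5, 13]), ([396.6, 157.9], [394, 156, 6, 6, 14]), ([394.9, 167.3], [388, 161, 12, 14, 56]), ([390.6, 179.5], [384, 172, 16, 15, 73]), ([381.3, 187.7], [380, 184, 3, 8, 11]), ([390.9, 190.7], [387, 187, 9, 7, 17]), ([378.0, 193.4], [375, 190, 8, 7, 17]), ([392.7, 200.5], [388, 194, 10, 14, 26]), ([366.6, 203.3], [348, 197, 38, 16, 119]), ([341.4, 207.7], [338, 206, 7, 5, 13]), ([385.5, 210.9], [383, 206, 7, 9, 15]), ([367.5, 210.3], [363, 208, 10, 5, 15]), ([392.7, 211.1], [390, 210, 7, 4, 13])]
0.09 [0.668 0.036] r 0.09 side [233. 212.]
0.1 [0.665 0.035] r 0.088 side [234. 210.]
0.11 [0.662 0.035] r 0.085 side [234. 207.]
0.12 [0.659 0.034] r 0.082 side [235. 204.]
0.13 [0.656 0.034] r 0.08 side [236. 201.]
0.14 [0.653 0.034] r 0.077 side [236. 198.]
0.15 [0.65  0.033] r 0.075 side [237. 195.]
0.16 [0.647 0.033] r 0.073 side [238. 191.]
[array([340.5, 175.6]), array([13.1, 13.1]), np.float64(90.0)]
[array([326.5, 154.7]), array([12.9, 13.2]), np.float64(145.4)]
[array([355.2, 149.6]), array([12.6, 13.2]), np.float64(136.8)]
[array([339.7, 130.5]), array([12.9, 13. ]), np.float64(77.7)]
[array([310. , 119.4]), array([10.7, 13.5]), np.float64(54.4)]
```

Emit:
arm_command(series=[0,0,0,0.4,-0.3,-0.1,1,0,0,0,0.78,-0.58,-0.3,1])

```text
t: 42.98
eef_pos: [0.5151, 0.0771, 0.2745]
ee_rot: [3.141, -0.003, -2.443]
force: [0.4, 0.1, 0.7]
width: 0.0876
gripper_force: 0.0
```

Emit:
arm_command(series=[0,0,0,0.4,-0.3,-0.1,1,0,0,0,0.78,-0.58,-0.3,1])

```text
t: 43.22
eef_pos: [0.4924, -0.0181, 0.3052]
ee_rot: [3.141, -0.001, -2.444]
force: [0.6, 0.1, 0.0]
width: 0.0876
gripper_force: 0.0
```

Emit:
arm_command(series=[0,0,0,0.4,-0.3,0,1,0,0,0,0.78,-0.58,0,1])

```text
t: 43.48
eef_pos: [0.4702, -0.1126, 0.3056]
ee_rot: [-3.141, 0.0, -2.444]
force: [0.3, -1.0, -0.0]
width: 0.0876
gripper_force: 0.0
```

Emit:
arm_command(series=[0,0,0,0.4,-0.3,0,1,0,0,0,0.78,-0.58,0,1,0,0,0,0.78,-0.58,0,1])

```text
t: 43.85
eef_pos: [0.4471, -0.2081, 0.3051]
ee_rot: [3.141, -0.001, -2.448]
force: [-0.2, 0.4, -0.9]
width: 0.0879
gripper_force: 0.0
```

```bash
python3 - <<'E'
from h import *
t,s=socks();cv2.imwrite("pics/s15.png",s);cv2.imwrite("pics/t15.png",t)
cv2.imwrite("pics/c15.png",np.hstack([cv2.resize(t[80:210,280:400],None,fx=3.3,fy=4,interpolation=2)[:520],cv2.resize(s[130:260,215:325],None,fx=3.5,fy=4,interpolation=2)]))
st=arm.get_state();print(st["t"],st["eef_pos"])
E
```

```text
top []
side [(249.1, 201.4, [0.683, -0.032]), (280.1, 200.9, [0.626, -0.071])]
43.95 [ 0.44795782 -0.2058851   0.30516293]
```

View pics/c15.png

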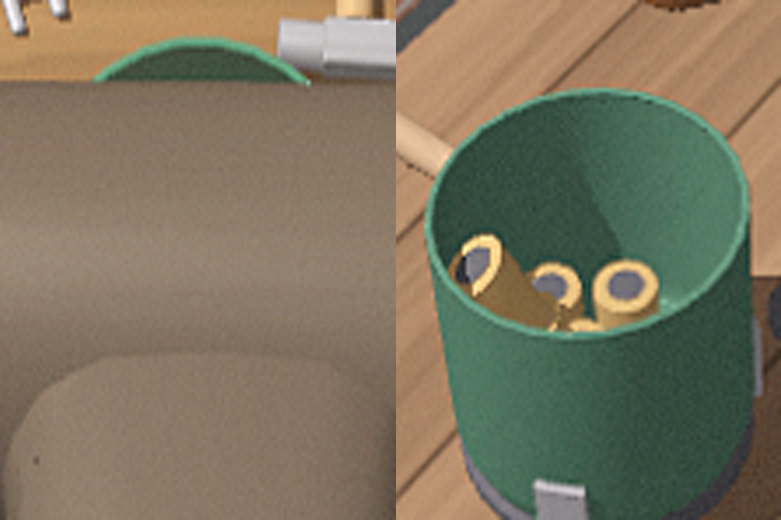

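The leaning socket's top face is at side (239,197), so its top sits about 0.145–0.16 m up, too close to the lid plug at 0.161. I'll press it down gently with closed fingers.

Emit:
arm_command(series=[0,0,0,-0.4,0.06,0,0,0,0,0,-0.75,0.125,0,0], force=20)

```text
t: 44.2
eef_pos: [0.4986, -0.1458, 0.3056]
ee_rot: [-3.141, 0.0, -2.443]
force: [0.6, -0.3, 0.6]
width: 0.073
gripper_force: 0.0
```

Emit:
arm_command(series=[0,0,0,-0.4,0.06,0,0,0,0,0,-0.75,0.125,0,0])

```text
t: 44.45
eef_pos: [0.5482, -0.0871, 0.3054]
ee_rot: [3.141, 0.0, -2.442]
force: [-0.7, 0.2, 0.3]
width: 0.0529
gripper_force: 0.0
```

Emit:
arm_command(series=[0,0,0,-0.4,0.06,0,0,0,0,0,-0.75,0.125,0,0])

```text
t: 44.7
eef_pos: [0.5975, -0.0291, 0.3053]
ee_rot: [3.141, -0.0, -2.442]
force: [-0.3, -0.4, -0.3]
width: 0.0332
gripper_force: 0.0
```

Emit:
arm_command(series=[0,0,0,-0.4,0.06,0,0,0,0,0,-0.75,0.125,0.3,0,0,0,0,-0.75,0.125,0.75,0,0,0,0,-0.75,0.125,0.85,0,0,0,0,-0.75,0.125,0.85,0,0,0,0,-0.75,0.125,0.85,0])

```text
t: 45.45
eef_pos: [0.6469, 0.0265, 0.2229]
ee_rot: [-3.14, 0.003, -2.443]
force: [-0.8, -0.5, 0.1]
width: 0.0003
gripper_force: 0.0
```

Emit:
arm_command(series=[0,0,0,0,0,0.1,0,0,0,0,0,0,0.2,0,0,0,0,0,0,0.3,0,0,0,0,0,0,0.35,0,0,0,0,0,0,0.4,0,0,0,0,0,0,0.4,0])

```text
t: 46.2
eef_pos: [0.6464, 0.0265, 0.1808]
ee_rot: [-3.141, 0.0, -2.443]
force: [-0.6, -0.0, 0.7]
width: 0.0003
gripper_force: 0.5
```

Emit:
arm_command(series=[0,0,0,0,0,0.05,0,0,0,0,0,0,0.1,0,0,0,0,0,0,0.15,0,0,0,0,0,0,0.15,0])

```text
t: 46.7
eef_pos: [0.6527, 0.0272, 0.1755]
ee_rot: [-3.131, 0.014, -2.44]
force: [-2.1, 1.6, 39.9]
width: 0.0003
gripper_force: 16.7
```

Emit:
arm_command(series=[0,0,0,0,0,0.05,0,0,0,0,0,0,0.1,0,0,0,0,0,0,0.15,0,0,0,0,0,0,0.15,0])

```text
t: 47.2
eef_pos: [0.645, 0.0263, 0.1497]
ee_rot: [3.14, -0.002, -2.443]
force: [-0.7, -0.9, -0.8]
width: 0.0003
gripper_force: 0.0
```

It gave way. Rising and moving to the lid side to re-check.

Emit:
arm_command(series=[0,0,0,0,0,-0.5,0,0,0,0,0,0,-0.95,0,0,0,0,0,0,-0.95,0.5])

```text
t: 47.58
eef_pos: [0.6475, 0.0264, 0.2489]
ee_rot: [-3.139, 0.004, -2.443]
force: [-0.1, -0.1, -1.4]
width: 0.0063
gripper_force: 0.0
```

Emit:
arm_command(series=[0,0,0,-0.05,0.5,0,1,0,0,0,-0.1,0.95,0,1])

```text
t: 47.82
eef_pos: [0.5912, 0.1057, 0.2437]
ee_rot: [3.141, -0.003, -2.445]
force: [0.4, 1.1, 0.7]
width: 0.0247
gripper_force: 0.0
```

Emit:
arm_command(series=[0,0,0,-0.05,0.5,0,1,0,0,0,-0.1,0.95,0,1,0,0,0,-0.1,0.95,0,1])

```text
t: 48.2
eef_pos: [0.5373, 0.1865, 0.2444]
ee_rot: [3.141, -0.002, -2.44]
force: [0.5, -0.6, 0.1]
width: 0.0549
gripper_force: 0.0
```

```bash
python3 - <<'E'
from h import *
t,s=socks();cv2.imwrite("pics/s16.png",s);cv2.imwrite("pics/t16.png",t)
m=cv2.inRange(cv2.cvtColor(t,cv2.COLOR_BGR2HSV),(18,90,60),(32,255,255));q=np.zeros_like(m);q[95:200,295:390]=m[95:200,295:390]
print(blobs(q,40))
c=cv2.findContours(m,cv2.RETR_CCOMP,1)
for k,hh in zip(c[0],c[1][0]):
    if hh[3]>=0 and cv2.contourArea(k)>25: print([np.round(v,1) for v in cv2.fitEllipse(k)])
# bowl rim ellipse (green) centre
g=cv2.inRange(cv2.cvtColor(t,cv2.COLOR_BGR2HSV),(60,60,30),(90,255,255));g[:, :270]=0;g[:,410:]=0;g[230:]=0;print("green bb",cv2.boundingRect(max(cv2.findContours(g,0,1)[0],key=cv2.contourArea)))
go((.4426,.331,.245),-90)
E
```

```text
top [(340.5, 177.3, [0.558, -0.021]), (319.2, 176.1, [0.562, 0.021]), (357.2, 150.8, [0.611, -0.055]), (341.1, 132.6, [0.649, -0.025])]
side [(260.2, 201.7, [0.661, -0.045]), (281.9, 200.3, [0.623, -0.075])]
[([348.5, 147.4], [330, 123, 38, 47, 849]), ([322.0, 159.9], [296, 126, 56, 64, 1463])]
[array([340.5, 177.3]), array([12.8, 13.1]), np.float64(101.2)]
[array([319.2, 176.1]), array([11.6, 13.4]), np.float64(117.3)]
[array([357.2, 150.8]), array([12.3, 13. ]), np.float64(107.1)]
[array([341.1, 132.6]), array([12.7, 12.8]), np.float64(0.7)]
green bb (288, 90, 106, 113)
x2: turn [ 0.001 -0.001 -0.555] shift [-0.103  0.868 -0.002] total [-0.21  1.74 -0.  ]
```

It has dropped: no high tilted head is left in the list, only one slightly tilted socket at (319,176). Fetching the lid.

Emit:
arm_command(series=[0,0,0,-0.05,0.45,0,1,0,0,0,-0.1,0.87,0,1])

```text
t: 48.55
eef_pos: [0.4909, 0.2573, 0.2447]
ee_rot: [-3.141, -0.002, -2.446]
force: [0.3, 0.9, 0.6]
width: 0.0829
gripper_force: 0.0
```

Emit:
arm_command(series=[0,0,-0.1,-0.05,0.45,0,1,0,0,-0.2,-0.11,0.87,0,1,0,0,-0.3,-0.11,0.87,0,1,0,0,-0.4,-0.11,0.87,0,1,0,0,-0.5,-0.11,0.87,0,1,0,0,-0.555,-0.11,0.87,0,1,0,0,-0.555,-0.11,0.87,0,1])

```text
t: 49.42
eef_pos: [0.444, 0.3306, 0.2448]
ee_rot: [3.141, -0.001, -1.574]
force: [0.0, 0.7, 0.2]
width: 0.088
gripper_force: 0.0
```

```bash
python3 - <<'E'
from h import *
t,s=arm.grab_frame("top"),arm.grab_frame("side");st=arm.get_state();print(st["t"],st["eef_pos"],st["ee_rot"])
# coarse map of the bowl: #=brass, o=grey face, .=other
for i,(x0,y0,x1,y1),n in((t,(284,88,398,204),"top"),(s,(215,140,325,225),"side")):
    h=cv2.cvtColor(i,cv2.COLOR_BGR2HSV);b=cv2.inRange(h,(15,80,40),(32,255,255));g=cv2.inRange(h,(60,60,20),(95,255,255));gr=cv2.inRange(h,(0,0,40),(180,50,150))
    print(n)
    for y in range(y0,y1,4): print("".join("#" if b[y,x] else "." if g[y,x] else "o" if gr[y,x] else " " for x in range(x0,x1,2)))
go((.4426,.331,.0568),-90)
E
```

```text
49.525 [0.44378951 0.33089132 0.24503093] [ 3.14101209e+00 -8.58046073e-04 -1.57457784e+00]
top
   ##################### ###############                 
################### .... o      ..... #                  
############# #...           .    . .  ... oooooooooooooo
########## #..       o         . o         ..   ### #### 
######### ..          .     .   . .. ..  .  ... #########
#### ###..   o     .  .    ..   ..  .  .  ... ...########
##### ..            o .      .    ..o  ..   .  . .. #####
#####..          .       . . . ..  . ..     . . .. .#####
####..               .................  . .  ........ # #
## ..         .   ........ #####.. ......   ..........###
###.       #o ###.......###oooo###........   o .......###
##.. . ##o #######......##oooooo## ..... ... . ........##
##.   ############.. .. ###oooo###.. .........  .......##
##. .o ############. ..############...... .............##
##.      ###########...##################..............##
# ..     .###########...########## ooooo##.............  
###.      .############# ..### o##oooooo##............ # 
## .. o  ...######
[... 1301 characters left out ...]
                                     o o o           
                                            o    oo    
                                oo           o     o   
                              o             oo      o o
                               o o          o oo   o  o
                             o  o    o    o            
                                    o        o       oo
                                      o      o      o  
                  o o  o      o  o  o   o         o  o 
                  o   o  o   ooo              o   o o o
               oo           o        o     o oo   ooooo
x2: turn [ 0.    -0.001 -0.002] shift [-0.001  0.005  0.941] total [-0.    0.01  1.88]
```

Emit:
arm_command(series=[0,0,0,0,0.01,0.5,1,0,0,0,0,0.01,0.94,1])

```text
t: 49.78
eef_pos: [0.4425, 0.3313, 0.1505]
ee_rot: [-3.141, 0.001, -1.574]
force: [0.3, 0.5, 0.2]
width: 0.0877
gripper_force: 0.0
```

Emit:
arm_command(series=[0,0,0,0,0,0.5,1,0,0,0,0,0,0.94,1,0,0,0,0,0,0.94,1,0,0,0,0,0,0.94,0.3,0,0,0,0,0,0.94,0.3,0,0,0,0,0,0.94,0.3,0,0,0,0,0,0.94,0.3,0,0,0,0,0,0.94,0.3], force=10)

```text
t: 50.78
eef_pos: [0.4424, 0.3317, 0.0579]
ee_rot: [-3.141, 0.001, -1.571]
force: [-0.1, 0.6, -0.1]
width: 0.0429
gripper_force: 0.0
```

Emit:
arm_command(series=[0,0,0,0,0,0,0.2,0,0,0,0,0,0,0.2,0,0,0,0,0,0,0.2,0,0,0,0,0,0,0.2,0,0,0,0,0,0,0.2], force=45)

```text
t: 51.4
eef_pos: [0.4424, 0.3316, 0.0577]
ee_rot: [-3.142, 0.0, -1.571]
force: [-1.6, -0.5, 4.1]
width: 0.0349
gripper_force: 45.0
```

Emit:
arm_command(series=[0,0,0,0,0,-0.15,0.2,0,0,0,0,0,-0.4,0.2,0,0,0,0,0,-0.7,0.2,0,0,0,0,0,-1,0.2])

```text
t: 51.9
eef_pos: [0.4421, 0.3312, 0.1587]
ee_rot: [3.141, -0.0, -1.572]
force: [0.1, 0.1, -2.5]
width: 0.0354
gripper_force: 45.0
```

Emit:
arm_command(series=[0,0,0,0,0,-0.4,0.2,0,0,0,0,0,-0.8,0.2,0,0,0,0,0,-1,0.2])

```text
t: 52.28
eef_pos: [0.4426, 0.3317, 0.2605]
ee_rot: [-3.14, 0.002, -1.571]
force: [0.4, -0.4, -3.2]
width: 0.0352
gripper_force: 45.0
```

Emit:
arm_command(series=[0,0,0,0,0,-0.4,0.2,0,0,0,0,0,-0.5,0.2,0,0,0,0,0,-0.5,0.2,0,0,0,0,0,-0.5,0.2])

```text
t: 52.78
eef_pos: [0.4417, 0.331, 0.3059]
ee_rot: [3.14, -0.002, -1.572]
force: [0.1, 0.2, -3.7]
width: 0.0351
gripper_force: 45.0
```

```bash
python3 - <<'E'
from h import *
st=arm.get_state();print(st["t"],st["eef_pos"],st["force"],st["moment"],st["width"])
go((.6004,-.0225,.300),-90)
E
```

```text
52.775 [0.44169917 0.33099969 0.30591566] [ 0.08187334  0.17571745 -3.66519958] [0.07338747 0.11967845 0.00533172] 0.0350586575743329
x4: turn [ 0.001 -0.001 -0.   ] shift [ 0.883 -0.397  0.016] total [ 3.53 -1.59  0.06]
```

Emit:
arm_command(series=[0,0,0,0.3,-0.13,0,0.2,0,0,0,0.6,-0.26,0,0.2,0,0,0,0.88,-0.4,0,0.2])

```text
t: 53.15
eef_pos: [0.4821, 0.2423, 0.306]
ee_rot: [3.14, -0.002, -1.571]
force: [0.4, -1.2, -2.3]
width: 0.0353
gripper_force: 45.0
```

Emit:
arm_command(series=[0,0,0,0.3,-0.13,0,0.2,0,0,0,0.6,-0.26,0,0.2,0,0,0,0.88,-0.4,0,0.2])

```text
t: 53.52
eef_pos: [0.522, 0.1543, 0.306]
ee_rot: [3.139, -0.001, -1.571]
force: [1.1, 1.1, -3.1]
width: 0.0356
gripper_force: 45.0
```

Emit:
arm_command(series=[0,0,0,0.3,-0.13,0,0.2,0,0,0,0.6,-0.26,0,0.2,0,0,0,0.88,-0.4,0,0.2])

```text
t: 53.9
eef_pos: [0.562, 0.0663, 0.3059]
ee_rot: [3.139, -0.001, -1.571]
force: [0.8, 0.3, -3.7]
width: 0.0355
gripper_force: 45.0
```

Emit:
arm_command(series=[0,0,0,0.3,-0.13,0,0.2,0,0,0,0.6,-0.26,0,0.2,0,0,0,0.89,-0.39,0,0.2,0,0,0,0.89,-0.39,0,0.2,0,0,0,0.89,-0.39,0,0.2,0,0,0,0.89,-0.39,0,0.2])

```text
t: 54.65
eef_pos: [0.6008, -0.0208, 0.3072]
ee_rot: [3.141, 0.0, -1.571]
force: [-0.7, -0.6, -3.0]
width: 0.0352
gripper_force: 45.0
```

```bash
python3 - <<'E'
from h import *
st=arm.get_state();print(st["t"],st["eef_pos"],st["ee_rot"],st["force"],st["moment"],st["width"])
go((.6004,-.0225,.2149),-90)
E
```

```text
54.65 [ 0.60082394 -0.02081606  0.30717641] [ 3.14092943e+00  5.97688638e-05 -1.57053737e+00] [-0.72885959 -0.612305   -3.0407883 ] [0.02320942 0.133945   0.00481429] 0.03521556605834946
x1: turn [0. 0. 0.] shift [0.017 0.004 0.923] total [0.02 0.   0.92]
```

Emit:
arm_command(series=[0,0,0,0.02,0,0.25,0.2,0,0,0,0.02,0,0.5,0.2,0,0,0,0.02,0,0.7,0.2,0,0,0,0.02,0,0.7,0.2])

```text
t: 55.15
eef_pos: [0.6, -0.0229, 0.2361]
ee_rot: [3.138, -0.0, -1.57]
force: [0.1, 0.5, -3.2]
width: 0.035
gripper_force: 45.0
```

Emit:
arm_command(series=[0,0,0,0,0,0.05,0.2,0,0,0,0,0,0.1,0.2,0,0,0,0,0,0.15,0.2,0,0,0,0,0,0.18,0.2,0,0,0,0,0,0.18,0.2])

```text
t: 55.78
eef_pos: [0.6011, -0.0236, 0.2193]
ee_rot: [3.141, -0.0, -1.571]
force: [-0.2, 0.4, -2.9]
width: 0.0352
gripper_force: 45.0
```

Emit:
arm_command(series=[0,0,0,0,0,0.02,0.2,0,0,0,0,0,0.04,0.2,0,0,0,0,0,0.04,0.2,0,0,0,0,0,0.04,0.2])

```text
t: 56.28
eef_pos: [0.6012, -0.0235, 0.2156]
ee_rot: [-3.142, -0.0, -1.571]
force: [1.5, 1.0, -3.2]
width: 0.0352
gripper_force: 45.0
```

Emit:
arm_command(series=[0,0,0,0,0,0.01,0.2,0,0,0,0,0,0.02,0.2,0,0,0,0,0,0.02,0.2,0,0,0,0,0,0.02,0.2])

```text
t: 56.78
eef_pos: [0.6013, -0.0235, 0.2148]
ee_rot: [-3.14, -0.0, -1.571]
force: [-2.8, 0.6, 5.4]
width: 0.0352
gripper_force: 45.0
```

The lid seats at 0.2148, against 0.2147 predicted. Releasing, rising and heading to the isolator.

Emit:
arm_command(series=[0,0,0,0,0,0,0.9,0,0,0,0,0,0,0.9,0,0,0,0,0,0,0.9,0,0,0,0,0,0,0.9,0,0,0,0,0,-0.4,1,0,0,0,0,0,-1,1,0,0,0,0,0,-1,1,0,0,0,0,0,-1,1], force=30)

```text
t: 57.78
eef_pos: [0.601, -0.0234, 0.3135]
ee_rot: [-3.141, 0.001, -1.571]
force: [-0.5, 0.2, -1.1]
width: 0.0874
gripper_force: 0.0
```

```bash
python3 - <<'E'
from h import *
st=arm.get_state();print(st["t"],st["eef_pos"],st["force"])
go((.5062,-.320,.3145),-75.1)
E
```

```text
57.775 [ 0.60099247 -0.02341252  0.31346023] [-0.51404161  0.21121672 -1.05969047]
x3: turn [-0.     0.    -0.166] shift [ 0.989  0.315 -0.004] total [ 2.97  0.95 -0.01]
```

Emit:
arm_command(series=[0,0,0,0.5,0.15,0,1,0,0,0,0.99,0.31,0,1])

```text
t: 58.02
eef_pos: [0.5692, -0.1231, 0.3117]
ee_rot: [3.139, -0.0, -1.57]
force: [0.5, -1.2, -1.0]
width: 0.0875
gripper_force: 0.0
```

Emit:
arm_command(series=[0,0,0,0.5,0.15,0,1,0,0,0,0.99,0.32,0,1])

```text
t: 58.28
eef_pos: [0.5369, -0.2228, 0.3119]
ee_rot: [3.139, 0.0, -1.571]
force: [0.6, 0.4, -0.0]
width: 0.0877
gripper_force: 0.0
```

Emit:
arm_command(series=[0,0,-0.08,0.5,0.15,0,1,0,0,-0.166,0.99,0.32,0,1,0,0,-0.166,0.99,0.32,0,1,0,0,-0.166,0.99,0.32,0,1])

```text
t: 58.78
eef_pos: [0.5055, -0.3205, 0.3122]
ee_rot: [3.14, 0.001, -1.313]
force: [-0.4, 1.1, 0.5]
width: 0.0878
gripper_force: 0.0
```

```bash
python3 - <<'E'
from h import *
s=arm.grab_frame("side");s0=cv2.imread("pics/side0.png");cv2.imwrite("pics/s17.png",s)
d=cv2.absdiff(s,s0).max(2)[140:280,205:330]; print("lid/bowl region diff vs start: px>40:",(d>40).sum(),"of",d.size)
def disc(i):
    h=cv2.cvtColor(i,cv2.COLOR_BGR2HSV); m=cv2.inRange(h,(0,0,130),(180,30,255)); q=np.zeros_like(m); q[140:225,210:330]=m[140:225,210:330]
    q=cv2.morphologyEx(q,cv2.MORPH_OPEN,np.ones((9,9))); return cv2.fitEllipse(cv2.convexHull(max(cv2.findContours(q,0,1)[0],key=cv2.contourArea)))
print(disc(s0),disc(s)); go((.5062,-.320,.1235),-75.1); print(holes(s))
E
```

```text
lid/bowl region diff vs start: px>40: 231 of 17500
((269.89349365234375, 181.11300659179688), (65.70021057128906, 96.91632080078125), 83.26264953613281) ((269.9695739746094, 180.603271484375), (65.53600311279297, 96.56227111816406), 83.38671875)
x2: turn [ 0.001  0.001 -0.   ] shift [ 0.002 -0.003  0.945] total [ 0.   -0.01  1.89]
[]
```

The lid's ellipse matches its starting pose to 0.5 px, so it is fully down. Turning the isolator to ON.

Emit:
arm_command(series=[0,0,0,0,0,0.5,1,0,0,0,0,0,0.94,1])

```text
t: 59.08
eef_pos: [0.5064, -0.3191, 0.2183]
ee_rot: [-3.141, 0.0, -1.31]
force: [0.9, -0.4, 0.4]
width: 0.0874
gripper_force: 0.0
```

Emit:
arm_command(series=[0,0,0,0,0,0.5,1,0,0,0,0,0,0.94,1,0,0,0,0,0,0.94,0.4,0,0,0,0,0,0.94,0.3,0,0,0,0,0,0.94,0.1,0,0,0,0,0,0.94,0.1,0,0,0,0,0,0.94,0.1,0,0,0,0,0,0.94,0.1], force=8)

```text
t: 60.08
eef_pos: [0.5061, -0.3205, 0.1259]
ee_rot: [-3.141, -0.0, -1.311]
force: [-0.5, 0.8, -0.0]
width: 0.033
gripper_force: 0.0
```

Emit:
arm_command(series=[0,0,0,0,0,0,0.1,0,0,0,0,0,0,0.1,0,0,0,0,0,0,0.1,0,0,0,0,0,0,0.1,0,0,0,0,0,0,0.1], force=8)

```text
t: 60.7
eef_pos: [0.5059, -0.3205, 0.1255]
ee_rot: [3.141, 0.0, -1.311]
force: [-2.5, -0.1, 1.3]
width: 0.0174
gripper_force: 8.0
```

Emit:
arm_command(series=[0,0,0,0,0,0,0,0,0,0.1,0,0,0,0,0,0,0.2,0,0,0,0,0,0,0.3,0,0,0,0,0,0,0.4,0,0,0,0,0,0,0.5,0,0,0,0,0,0,0.5,0,0,0,0], force=50)

```text
t: 61.58
eef_pos: [0.5061, -0.3205, 0.1255]
ee_rot: [-3.142, 0.0, -2.095]
force: [-1.2, -1.1, -0.3]
width: 0.0177
gripper_force: 50.0
```

Emit:
arm_command(series=[0,0,0.1,0,0,0,0,0,0,0.2,0,0,0,0,0,0,0.3,0,0,0,0,0,0,0.4,0,0,0,0,0,0,0.5,0,0,0,0,0,0,0.53,0,0,0,0,0,0,0.53,0,0,0,0])

```text
t: 62.45
eef_pos: [0.5063, -0.3207, 0.1256]
ee_rot: [-3.141, -0.0, -2.923]
force: [-0.4, -2.5, -0.9]
width: 0.0175
gripper_force: 51.2
```

```bash
python3 - <<'E'
from h import *
st=arm.get_state();print(st["t"],np.degrees(st["ee_rot"]),st["force"],st["moment"],st["width"])
E
```

```text
62.45 [-1.79957799e+02 -2.33394224e-03 -1.67487336e+02] [-0.44000163 -2.51314342 -0.85499493] [-1.11486949  0.05957938  1.17777404] 0.017468190013409896
```

Moment +1.18 N m: it is against the ON stop. Releasing, rising clear and checking.

Emit:
arm_command(series=[0,0,0,0,0,0,0.8,0,0,0,0,0,0,0.8,0,0,0,0,0,0,0.8,0,0,0,0,0,0,0.8,0,0,0,0,0,-0.5,1,0,0,0,0,0,-1,1,0,0,0,0,0,-1,1,0,0,0,0,0,-1,1], force=20)

```text
t: 63.45
eef_pos: [0.5058, -0.3202, 0.2254]
ee_rot: [3.141, 0.0, -2.929]
force: [0.5, -0.2, -0.7]
width: 0.0863
gripper_force: 0.0
```

Emit:
arm_command(series=[0,0,0,0.4,0,-0.5,1,0,0,0,0.8,-0.4,-0.5,1,0,0,0,0.8,-0.8,-0.5,1,0,0,0,0.8,-0.8,-0.5,1])

```text
t: 63.95
eef_pos: [0.444, -0.4173, 0.2734]
ee_rot: [3.14, -0.002, -2.931]
force: [-0.1, 0.8, -0.9]
width: 0.0878
gripper_force: 0.0
```

Emit:
arm_command(series=[0,0,0,0.4,-0.4,0,1,0,0,0,0.8,-0.9,0,1,0,0,0,0.8,-0.9,0,1,0,0,0,0.8,-0.9,0,1])

```text
t: 64.45
eef_pos: [0.3852, -0.52, 0.2741]
ee_rot: [3.14, -0.001, -2.929]
force: [0.7, 0.3, -0.1]
width: 0.0875
gripper_force: 0.0
```

```bash
python3 - <<'E'
from h import *
t,s=arm.grab_frame("top"),arm.grab_frame("side")
for n,i in(("top",t),("side",s)):
    o=cv2.imread(f"pics/{n}0.png")
    for nm,b in dict(iso=(345,125,415,200),lid=(205,140,330,280),tin=(222,285,255,315),die=(318,195,345,218)).items() if n=="side" else dict(iso=(445,150,540,245),lid=(280,80,400,215),tin=(235,170,265,200),die=(398,170,428,198)).items():
        d=cv2.absdiff(i,o).max(2)[b[1]:b[3],b[0]:b[2]];print(n,nm,(d>40).sum(),d.size)
print(holes(t),holes(s)); st=arm.get_state();print(st["t"],st["eef_pos"],st["force"])
E
```

```text
top iso 20 9025
top lid 365 16200
top tin 0 900
top die 3 840
side iso 3 5250
side lid 229 17500
side tin 0 990
side die 9 621
[] []
64.55 [ 0.38602753 -0.51941556  0.27498602] [ 0.06048731  0.25114344 -0.1665031 ]
```

The isolator, tin and die match the starting pictures, the lid is back in place, and no brass socket is left on the bench.

```bash
python3 -c "
from station import arm
print(arm.job_done())"
```

```text
the job is handed in; nothing more can be done
None
```

I handed the job in at about 65 s, in the order asked: isolator off, lid on the mat, all five brass sockets in the bowl, lid back fully down, isolator on against its stop; the tin and the die show as unmoved in the final pictures.

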